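# Slide the top reference block off its stack and feed it into the hardness tester

### The job

Set up the daily check of the hardness tester: slide the top one of the large round reference blocks sideways off its stack onto the roller feed, keeping it flat and leaving the blocks below as they are. Then push it along the rollers, in under the tester's head, until it sits fully home against the two stop pins and the spring catch has come up behind it. Do not lift the block, do not bump the tester's head, and leave the small blocks, the loupe and the two vials where they stand.

Things in the scene. Friction and masses are not known exactly. Their poses are not given: they have to be found in the camera images.
- entry (a point): Loading end of the hardness tester's roller feed: point on its centre line at roller-top height (37 mm over the bench). x runs level along the feed to the bay, y to the left, z up. The feed is fixed; its place and heading vary. Free-turning rollers (16 mm thick, 66 mm long, 18 mm apart) from x -44 to +136 mm; open on both sides from x -46 to +55 mm, side frames 2 mm below roller tops.
- mouth (a point): Start of the straight channel: point on the feed's centre line at roller-top height, 88 mm along x from entry, same axes. From here to beyond the bay two aluminium guide rails, 8 mm above the roller tops, leave a channel 63 mm wide; before it they flare out to y +-42 mm at x = -30 mm.
- nest_left (a point): Middle of the left nest for a stack of blocks, on top of the grey base plate (8 mm over the bench), 74 mm to the left of the feed's centre line beside the entry; same axes. Three dowels round it end 18 mm over the bench. The base plate reaches 48 mm ahead and behind, 36 mm outward.
- nest_right (a point): Middle of the right nest, the same on the other side (74 mm to the right). Farther right a grey control unit stands on the bench, 220 mm high, its left side at world y = -165 mm, from world x = 435 to 685 mm.
- bay (a point): Centre of the bay under the indenter, on the feed's centre line at roller-top height, 180 mm along x from entry; same axes. The block lies here on a flat steel anvil (0.5 mm below the rollers, from x -43 to +33 mm). Two upright stop pins beyond touch the rim of a 60 mm block when its centre is at this point. Indenter tip 33 mm above this point (18 mm above a block); column from x +39 mm.
- head_edge (a point): Lower front edge of the overhanging white head, on the centre line, 42 mm before the bay point and 59 mm above the roller tops; same axes. The head is 74 mm wide, 107 mm long (along x), 78 mm high from here up. It hangs over the rear rim of a block that is home, so an upright gripper cannot push it all the way: the fingers must lean and reach in under it.
- tester_head: The tester's white head with display, indenter nose and column, fixed to the feed (sizes under head_edge and bay). Its origin is at bench height below the entry point. It must not be bumped.
- catch (a joint): Brass spring catch on the centre line, 12 mm wide: a ramp that rises from between the rollers towards the bay, hinged at its low end. 0 rad = up, its nose 4 mm above the roller tops and 32.5 mm before the bay point; a passing block presses it down to about 0.13 rad (under 1 N); it springs up again behind a block that is home, once no finger lies on it either.
- large_top_center (a point): Centre (half-way up) of the top large reference block, the one to feed: a round steel disc, 60 mm across, 15 mm thick, about 0.33 kg, standing on two more of the same kind, not quite in line with each other. It is in the left or in the right nest. At the start its underside is 1 mm above the roller tops.
- large_mid_center (a point): Centre of the large block below it (same size).
- large_low_center (a point): Centre of the lowest large block, in the nest (same size).
- small_top_center (a point): Centre of the upper small reference block (round, 50 mm across, 12 mm thick) in the other nest; its top is 5 mm below the roller tops.
- small_low_center (a point): Centre of the lower small block (same size).
- loupe_center (a point): Centre of the black measuring loupe, upright on the bench to the left of the tester, 36 mm across, 47 mm high; stays where it is.
- vial_red_center (a point): Centre of the vial with a red cap, upright on the bench, 24 mm across, 48 mm high, right of the feed; stays where it is.
- vial_blue_center (a point): Centre of the vial with a blue cap, upright on the bench, 24 mm across, 48 mm high, in front of the tester; stays where it is.
- large_top: The same top large block as a body; its origin is the centre of its underside.
Things that resemble listed ones, but are neither listed nor needed, are in the scene too. What is shaped like the large_top but brown or red is not meant.

How it is judged:
On the way:
1. the top large block lies on the rollers of the loading end, in line with the channel (within 10 mm of the centre line) (y of large_top_center in the frame of entry between -0.01 and 0.01 m and x of large_top_center in the frame of entry between -0.03 and 0.08 m), for 0.1 s.
At the end, for the whole second after the job is handed in: The block lies flat on the anvil at rest, its centre within 4 mm of the bay point, and the catch is up behind it (under 0.05 rad). The other four blocks are within 8 mm of where they were, the loupe and both vials within 15 mm (horizontal distance between large_top_center and bay below 0.004 m and height (world z) of large_top_center between 0.042 and 0.0465 m and angle between large_top_center's own z axis and vertical below 0.06 rad and value of joint catch below 0.05 rad and linear speed of large_top below 0.01 m/s and distance of each of large_mid_center, large_low_center, small_top_center, small_low_center from where it was at the start of the episode below 0.008 m and distance of each of loupe_center, vial_red_center, vial_blue_center from where it was at the start of the episode below 0.015 m); the robot touches nothing.
It fails at once if a block below, or one of the small blocks, moved by more than 8 mm (distance of any of large_mid_center, large_low_center, small_top_center, small_low_center from where it was at the start of the episode above 0.008 m).
It fails at once if the block is lifted (more than 12 mm) or tipped (more than 17 degrees) instead of slid (height (world z) of large_top_center above 0.0575 m or angle between large_top_center's own z axis and vertical above 0.3 rad).
It fails at once if the loupe or a vial moved by more than 15 mm (distance of any of loupe_center, vial_red_center, vial_blue_center from where it was at the start of the episode above 0.015 m).
It fails at once if the tester's head is bumped (more than 8 N) (contact force between tester_head and anything else above 8 N).
It also fails if it takes over 61 s, if anything falls off the work surface, if the arm or the gripper's body presses on something with over 40 N, if the wrist force passes 120 N, or if a joint passes its speed limit or range.

### The arm

A 6-joint arm with a two-finger parallel gripper is mounted at the origin on a cart in front of the work surface, level with it; the furniture and walls round the work are solid. World frame = base frame: x ahead of the robot, y to its left, z up, the work surface at z = 0. Lengths are in m, angles in rad, forces in N, time in s.
With the tool pointing down it reaches from about 0.25 to 0.775 m from the base axis. Payload 4 kg.
Tool frame: the origin (TCP) lies midway between the tips of the shut fingers; the grasp point (between the pads) lies 19 mm behind it; z points along the fingers, x is the direction in which the jaws open and shut, and the axes are right-handed (so a half turn about z gives the same grasp; the last joint's range is limited). The gripper opens to 94 mm and grips with 3 to 60 N. Pads are 16 mm wide; open, the fingers measure 119 mm over their backs; the gripper's body (75 mm by 177 mm) begins 78 mm behind the grasp point.
Start: joints at [1.241, 0.087, 1.371, -0, 1.684, -0.103], TCP at [0.124, 0.536, 0.177] pointing down, gripper open.
Joint ranges: [-3.1, 3.1], [-0.76, 2.03], [0.27, 2.55], [-1.08, 4.22], [0.17, 2.65], [-2.57, 2.57]. Speed limits (rad/s): [2.79, 2.79, 3.14, 3.14, 3.14, 3.14].

### API

Orientations are given as [roll, pitch, yaw] about the fixed x, y, z axes, in that order (R = Rz(yaw) Ry(pitch) Rx(roll)).
In Python, from bench import * gives the robot as it stands.
- The arm moves only by the tool send_rows, never from a script. Its argument "rows" is one flat list of numbers, 7 for each row, row after row: the shift along the world's x, y, z in mm, then the turn, a rotation vector about the world's x, y, z in degrees, then the opening, from 0 (shut) to 1 (fully open). A call has exactly 8 rows; each row shifts and turns the commanded pose from where the row before left it; what a row does not reach is not made up. A row lasts 1/8 s, in which the tool goes at most 62.5 mm and 10.7 degrees, less where a joint would pass 70% of its speed; a pose out of reach is approached as far as the arm can. A call is refused whole if a number of a shift passes 62.5 or a number of a turn 10.7, either way. A call with a gripper value outside its range is refused whole. The fingers move at their own pace and stop on an object; the grip force is fixed at half the most. Time passes only in rows, so rows that do not move let the fingers close, or fill a call up. It gives the time, the measured TCP pose, the force and the opening at its end, in the units of the state.
- get_obs(): the state, without advancing time (a new reading comes with each control period).
- snapshot(name): name is "scene" or "top" or "wrist"; returns a dict with "color" (400x640x3 uint8, red, green, blue), "intrinsics" (3x3 intrinsics, pixels), "rvec" (rotation vector, rad) and "tvec" (3), from world to camera coordinates, as OpenCV has them; the wrist camera has in their place "T_tool_cam" (4x4, takes a point from camera to tool coordinates, whose origin is the TCP and whose axes are the tool frame's). Camera axes: x right, y down, z forward; pixel columns grow to the right and rows downward; lengths in m; the calibration is good to about 2 mm. A picture is of the moment at which its call begins: read the wrist's pose just before it. There is no depth.
- close_job(): hands the job in, once; it reports no verdict.
The state is a dict: "time": time; "joint_positions": joint angles; "qvel": joint speeds; "joint_torque": joint torques, N m; "tool_pos": TCP position; "ee_rot": TCP orientation; "wrist_force": force on the tool from outside, world axes, zero at the start; "wrist_torque": the same for the moment, N m; "width": finger opening in m.
Only numpy, scipy, OpenCV 4.12 (cv2) and the standard library are available. Lean on these libraries where they do the work, as an engineer would, in place of code of your own. Each camera call takes 0.05 s, during which the arm holds its last target.

## Working session

There is one attempt and no reset: what is moved stays moved. The work goes in short steps, Python scripts to look and compute and a tool call to move; the robot and the scene stay as the last step left them, time stands still between calls to the robot, and variables do not carry over. Pictures are saved under pics/ and viewed, and the job is handed in when it is done.

Besides the shell and the picture viewer there is one more tool, called as name(argument=value, ...) on one line, values as JSON. send_rows: Moves the arm, as the interface text tells. Its arguments: {"type":"object","properties":{"rows":{"type":"array","items":{"type":"number"}}},"required":["rows"]}

```bash
ls; mkdir -p pics
python3 - <<'E'
from bench import *
import cv2,pickle
o=get_obs();print(o)
d={}
for n in ["scene","top"]:
    s=snapshot(n); d[n]=s
    cv2.imwrite(f"pics/{n}0.png",s["color"][:,:,::-1]); print(n,s["intrinsics"],s["rvec"],s["tvec"])
pickle.dump(d,open("s0.pkl","wb"))
E
```

```text
pics
{'time': 0.0, 'joint_positions': array([ 1.24088858e+00,  8.79249924e-02,  1.37226440e+00,  4.20932082e-07,
        1.68358783e+00, -1.03074022e-01]), 'qvel': array([ 9.06116416e-04, -1.06794942e-04,  1.08011148e-03, -3.58375936e-04,
        1.28216651e-06,  5.97675335e-04]), 'joint_torque': array([-9.51744914e-04, -3.40167904e+01, -3.02433157e+01,  7.17888563e-02,
        3.27030849e-02, -1.54444560e-04]), 'tool_pos': array([0.12348147, 0.53532789, 0.1762155 ]), 'ee_rot': array([-3.14136746e+00,  2.17293360e-03,  1.34396290e+00]), 'wrist_force': array([ 0.34343877, -0.87408392, -0.76455703]), 'wrist_torque': array([-0.02718697, -0.04233363, -0.02033693]), 'width': 0.0940825966925866}
scene [[457.26722727   0.         320.72577418]
 [  0.         457.26722727 206.64751394]
 [  0.           0.           1.        ]] [ 1.81170154 -0.95500397  0.61023796] [-0.19018136  0.30150097  0.43437202]
top [[508.77741149   0.         316.87099148]
 [  0.         508.77741149 214.00981523]
 [  0.           0.           1.        ]] [ 2.18302181 -2.16305064  0.14593909] [0.12016328 0.54210334 1.02365583]
```

View pics/scene0.png

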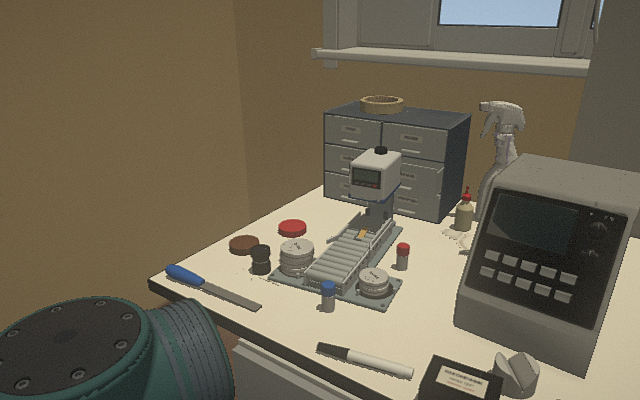

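View pics/top0.png

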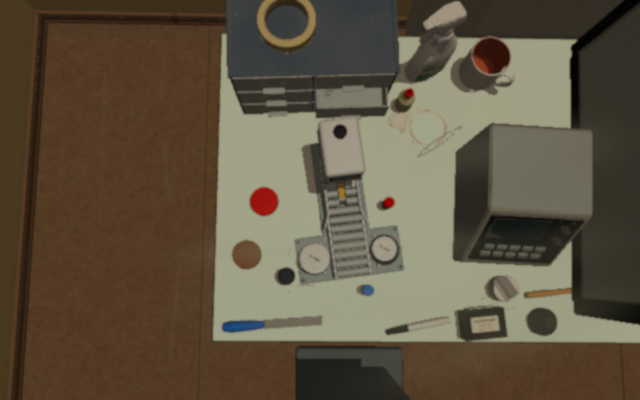

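The top view shows the large stack in the left nest at about (314,259), the small stack in the right nest at (384,249), the head at (341,147), the loupe at (286,276), the red vial at (389,203) and the blue vial at (367,290). The flat red (264,201) and brown (247,254) discs are decoys. I'll enlarge this next.

Run:
```python
import cv2,pickle
d=pickle.load(open("s0.pkl","rb"))
im=d["top"]["color"][:,:,::-1]
cv2.imwrite("pics/top_c.png",cv2.resize(im[165:305,265:425],None,fx=5,fy=4.28 and 5,interpolation=cv2.INTER_CUBIC)[:600*2][:700,:800][:600])
im=d["scene"]["color"][:,:,::-1]
cv2.imwrite("pics/scene_c.png",cv2.resize(im[180:320,230:420],None,fx=4.2,fy=4.2,interpolation=cv2.INTER_CUBIC))
```

```text
(no output)
```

View pics/top_c.png

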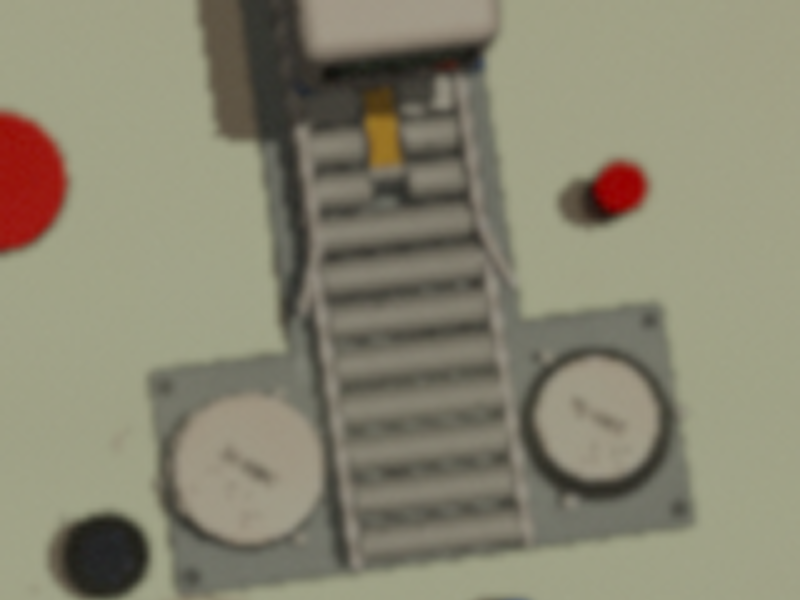

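View pics/scene_c.png

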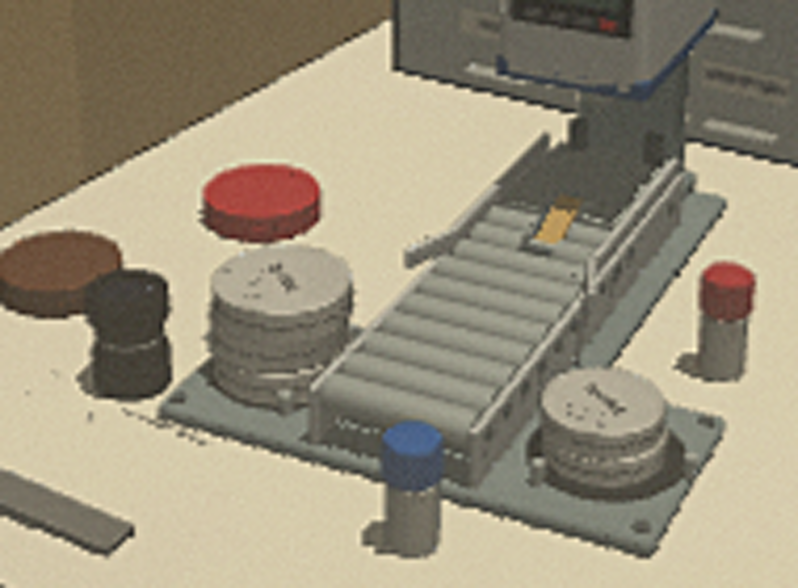

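The tall stack of three on the left, with its top at crop (281,280), fits the 60 mm large blocks. The right stack has two thinner, smaller discs. Next I fit the feed pose from the plate corners and other features.

```bash
cat > h.py <<'E'
import numpy as np,cv2,pickle
from scipy.optimize import least_squares
def proj(s,P): 
    return cv2.projectPoints(np.asarray(P,float).reshape(-1,1,3),s["rvec"],s["tvec"],s["intrinsics"],None)[0].reshape(-1,2)
def ray(s,px,z):
    R=cv2.Rodrigues(np.asarray(s["rvec"]))[0];C=-R.T@np.asarray(s["tvec"]).ravel()
    d=R.T@np.linalg.inv(s["intrinsics"])@np.r_[px,1.]
    return C+d*(z-C[2])/d[2]
def f2w(p,L):
    L=np.atleast_2d(L); x,y,a=p; c,s=np.cos(a),np.sin(a)
    return np.c_[x+c*L[:,0]-s*L[:,1],y+s*L[:,0]+c*L[:,1],.037+L[:,2]]
E
python3 - <<'E'
from h import *
d=pickle.load(open("s0.pkl","rb"))
t=lambda x,y:(265+(x+.5)/5-.5,165+(y+.5)/5-.5)
s=lambda x,y:(230+(x+.5)/4.2-.5,180+(y+.5)/4.2-.5)
L=np.array([[.048,.11,-.029],[.048,-.11,-.029],[-.048,-.11,-.029],[-.048,.11,-.029]])
T=np.array([t(148,372),t(660,303),t(692,523),t(180,597)])
S=np.array([s(722,425),s(650,555),s(160,412)]);LS=L[1:4]
def res(q): return np.r_[(proj(d["top"],f2w(q[:3],L))-T).ravel(),(proj(d["scene"],f2w(q[:3],LS))-S).ravel()]
r=least_squares(res,[.45,0,.1]);print(r.x,np.round(r.fun,2))
r2=least_squares(lambda q:res(q)[:8],[.45,0,.1]);print(r2.x,np.round(r2.fun,2))
r3=least_squares(lambda q:res(q)[8:],[.45,0,.1]);print(r3.x,np.round(r3.fun,2))
p=r2.x
print("top disc", ray(d["top"],t(245,468),.053), ray(d["scene"],s(281,280),.053), "nest",f2w(p,[[0,.074,0],[0,-.074,0]]))
print("small",ray(d["top"],t(597,420),.032))
for n,px,z in [("loupe",t(103,555),.047),("red",t(620,187),.048),("blue",(367,290),.048)]: print(n,ray(d["top"],px,z))
for n,l in [("head",[[.138,.037,.059],[.138,-.037,.059],[.138,.037,.137],[.138,-.037,.137],[.245,-.037,.137]])]: print(n,proj(d["top"],f2w(p,l)),proj(d["scene"],f2w(p,l)))
E
```

```text
[0.45801313 0.05637285 0.14130161] [-0.09  0.04  0.81  0.16  1.3   1.45 -0.57  0.81  1.37 -1.36  0.21 -1.81
 -1.45 -1.53]
[0.45932663 0.05712066 0.1464701 ] [-0.52 -0.3   0.3  -0.71  1.01  0.53 -0.77  0.43]
[0.45486769 0.05450083 0.13666258] [ 1.61 -0.01  0.11 -0.23 -1.76 -0.56]
top disc [0.44914875 0.13147278 0.053     ] [0.44764166 0.12987511 0.053     ] nest [[ 0.44852656  0.1303283   0.037     ]
 [ 0.47012671 -0.01608698  0.037     ]]
small [ 0.4705939  -0.01331357  0.032     ]
loupe [0.41406334 0.18801153 0.047     ]
red [ 0.56509514 -0.02095281  0.048     ]
blue [0.38671486 0.02387385 0.048     ]
head [[323.58895502 185.02404885]
 [361.02601138 180.00563939]
 [325.09470653 177.68295321]
 [365.68776555 172.26267921]
 [356.9927829  115.1254415 ]] [[346.68877006 199.73380645]
 [382.62413091 206.42046325]
 [347.43747136 161.85982194]
 [384.78084524 167.44463296]
 [402.15002361 151.47176794]]
```

send_rows(rows=[18, -24, 3, 0, 0, 2.6, 1, 20, -26, 3, 0, 0, 2.6, 1, 20, -26, 3, 0, 0, 2.6, 1, 20, -26, 3, 0, 0, 2.6, 1, 20, -26, 3, 0, 0, 2.6, 1, 20, -26, 3, 0, 0, 2.6, 1, 20, -26, 3, 0, 0, 2.6, 1, 20, -26, 3, 0, 0, 2.6, 1])

```text
time: 1.1
tool_pos: [0.282, 0.3288, 0.201]
ee_rot: [-3.141, 0.0, 1.709]
wrist_force: [0.0, -0.1, -0.5]
width: 0.094
```

send_rows(rows=[20, -25, 0, 0, 0, 0, 1, 20, -25, 0, 0, 0, 0, 1, 20, -25, 0, 0, 0, 0, 1, 20, -25, 0, 0, 0, 0, 1, 20, -25, 0, 0, 0, 0, 1, 20, -25, 0, 0, 0, 0, 1, 20, -25, 0, 0, 0, 0, 1, 0, 0, 0, 0, 0, 0, 1])

```text
time: 2.1
tool_pos: [0.4221, 0.1536, 0.2006]
ee_rot: [-3.14, 0.0, 1.704]
wrist_force: [0.1, 0.1, -0.1]
width: 0.0938
```

Run:
```python
from bench import *
import cv2,pickle
o=get_obs();print(o["time"],o["tool_pos"],o["ee_rot"],o["wrist_force"],o["joint_positions"])
s=snapshot("wrist"); print(s["T_tool_cam"],s["intrinsics"])
pickle.dump((o,s),open("w1.pkl","wb")); cv2.imwrite("pics/w1.png",s["color"][:,:,::-1])
```

```text
2.1 [0.42210494 0.1536222  0.20058614] [-3.13994373e+00  2.00437444e-04  1.70372692e+00] [ 0.10629077  0.14421511 -0.06300288] [ 2.22745687e-01 -1.41431098e-01  1.54832101e+00 -5.24477852e-05
  1.73636299e+00 -1.48098967e+00]
[[ 9.99999979e-01 -8.78111099e-05  1.83973463e-04  2.66252671e-04]
 [ 3.34563543e-05  9.60927680e-01  2.76799555e-01 -8.12941056e-02]
 [-2.01091269e-04 -2.76799543e-01  9.60927663e-01 -2.08219929e-01]
 [ 0.00000000e+00  0.00000000e+00  0.00000000e+00  1.00000000e+00]] [[345.50672317   0.         320.77792518]
 [  0.         345.50672317 198.4501526 ]
 [  0.           0.           1.        ]]
```

View pics/w1.png

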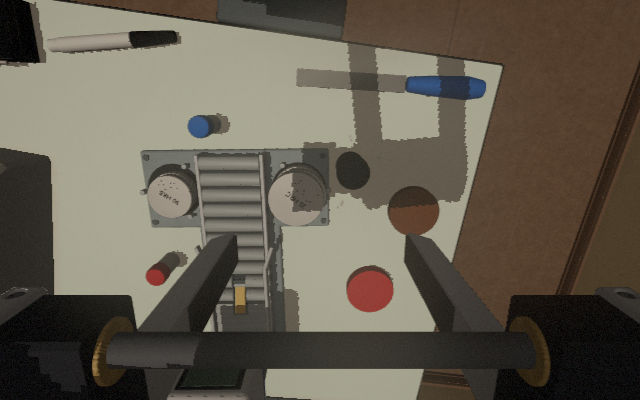

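Run:
```python
import cv2
im=cv2.imread("pics/w1.png")
cv2.imwrite("pics/w1c.png",cv2.resize(im[140:240,130:335],None,fx=3.9,fy=3.9,interpolation=cv2.INTER_CUBIC))
```

```text
(no output)
```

View pics/w1c.png

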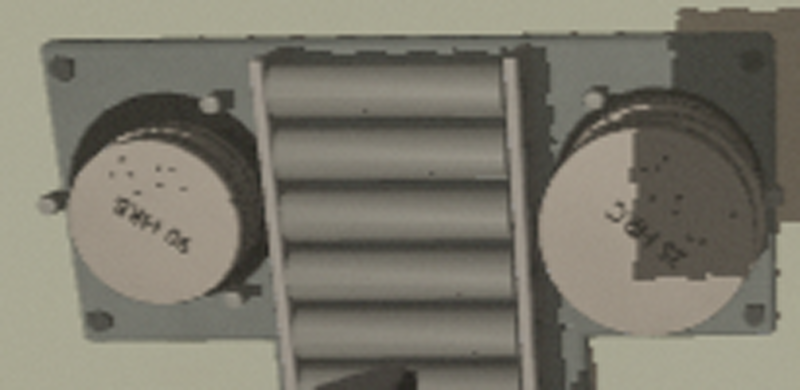

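```bash
cat >> h.py <<'E'
from scipy.spatial.transform import Rotation as Ro
def wcam(o,s):
    T=np.eye(4);T[:3,:3]=Ro.from_euler('xyz',o["ee_rot"]).as_matrix();T[:3,3]=o["tool_pos"]
    C=T@np.asarray(s["T_tool_cam"]);V=np.linalg.inv(C)
    return dict(rvec=cv2.Rodrigues(V[:3,:3])[0],tvec=V[:3,3],intrinsics=s["intrinsics"])
def circ(c,r,n=60):
    a=np.linspace(0,2*np.pi,n); return np.c_[c[0]+r*np.cos(a),c[1]+r*np.sin(a),np.full(n,c[2])]
E
cat > fit.py <<'E'
from h import *
o,s=pickle.load(open("w1.pkl","rb"));w=wcam(o,s)
c=lambda x,y:(130+(x+.5)/3.9-.5,140+(y+.5)/3.9-.5)
L=np.array([[-.048,-.11,-.029],[-.048,.11,-.029],[.048,-.11,-.029],[.048,.11,-.029]])
T=np.array([c(42,42),c(777,33),c(88,338),c(775,333)])
r=least_squares(lambda q:(proj(w,f2w(q,L))-T).ravel(),[.45,.05,.1]);p=r.x;print(p,r.fun.round(2))
im=s["color"][:,:,::-1].copy()
K=4
big=cv2.resize(im[140:290,130:335],None,fx=K,fy=K,interpolation=cv2.INTER_CUBIC)
def dl(P,col,cl=False):
    q=((proj(w,P)-[130,140]+.5)*K-.5); cv2.polylines(big,[np.round(q).astype(int)],cl,col,1)
dl(f2w(p,L[[0,1,3,2]]),(0,0,255),True)
for y in (.0315,-.0315): dl(f2w(p,[[.088,y,.008],[.2,y,.008]]),(255,0,0))
dl(f2w(p,[[-.06,0,0],[.15,0,0]]),(0,255,255))
tb=ray(w,c(655,217),.053); print("large?",tb)
import sys
tb=np.array([float(v) for v in sys.argv[1:3]]+[.053]) if len(sys.argv)>2 else tb
dl(circ(tb,.03),(0,255,0))
print("nest",f2w(p,[[0,.074,0]]))
cv2.imwrite("pics/w1o.png",big)
E
python3 fit.py
```

```text
[0.45688122 0.05795449 0.14262405] [-0.81 -0.81  0.37 -0.35 -0.65  0.95  1.12  0.6 ]
large? [0.44260449 0.13165397 0.053     ]
nest [[0.44636278 0.13120312 0.037     ]]
```

View pics/w1o.png

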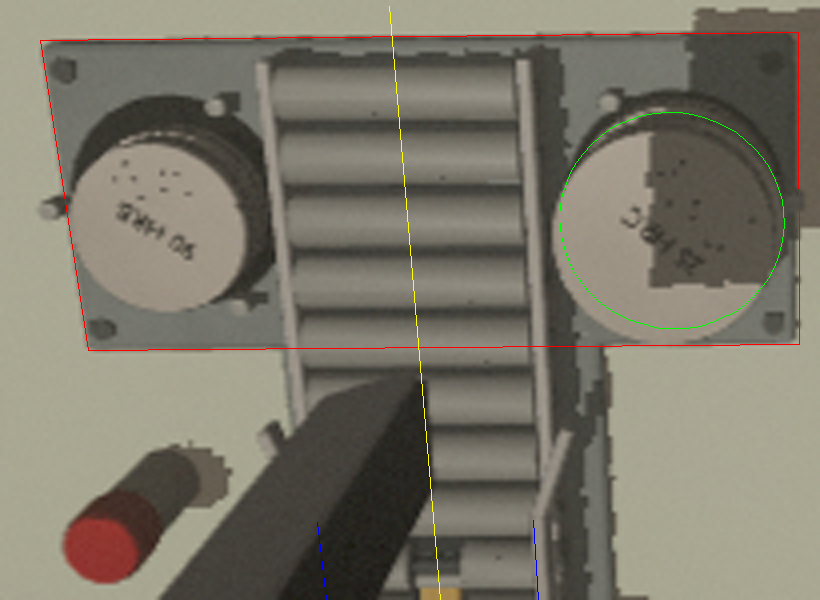

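send_rows(rows=[4, -4, -5, 0, 0, -2.5, 0.8, 4, -4, -10, 0, 0, -2.5, 0.8, 4, -4, -15, 0, 0, -2.5, 0.8, 4, -4, -15, 0, 0, -2.5, 0.8, 4, -4, -15, 0, 0, -2.5, 0.8, 4, -3, -15, 0, 0, -2.5, 0.8, 1, 0, -15, 0, 0, -2.5, 0.8, 0, 0, -10, 0, 0, -2.5, 0.8])

```text
time: 3.15
tool_pos: [0.4464, 0.1316, 0.0998]
ee_rot: [-3.14, 0.0, 1.355]
wrist_force: [-0.6, -0.3, 0.8]
width: 0.0754
```

Run:
```python
from bench import *
from h import *
o=get_obs();print(o["time"],o["tool_pos"],o["ee_rot"],o["width"])
s=snapshot("wrist"); w=wcam(o,s)
pickle.dump((o,s),open("w2.pkl","wb")); im=s["color"][:,:,::-1].copy()
def dl(P,col): cv2.polylines(im,[np.round(proj(w,P)).astype(int)],False,col,1)
dl(circ([.446,.1304,.053],.03),(0,255,0))
dl(circ([.414,.188,.047],.018),(255,0,255))
p=[.4569,.058,.1426]
dl(f2w(p,[[-.06,0,0],[.15,0,0]]),(0,255,255))
cv2.imwrite("pics/w2.png",im)
s=snapshot("scene");cv2.imwrite("pics/sc2.png",cv2.resize(s["color"][150:330,180:420,::-1],None,fx=3.2,fy=3.2))
```

```text
3.15 [0.44643767 0.13163848 0.09980612] [-3.14021238e+00  4.23744582e-04  1.35470968e+00] 0.07537525640326234
```

View pics/w2.png

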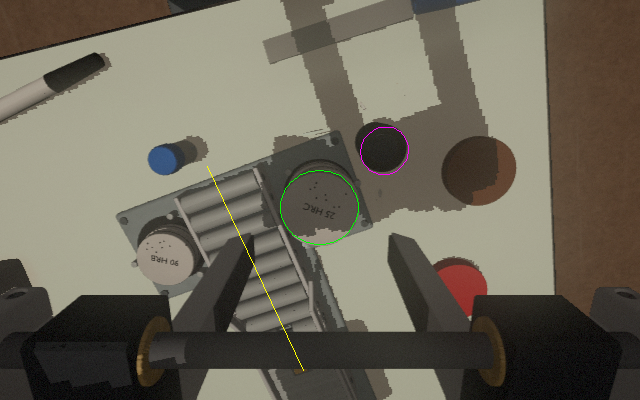

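View pics/sc2.png

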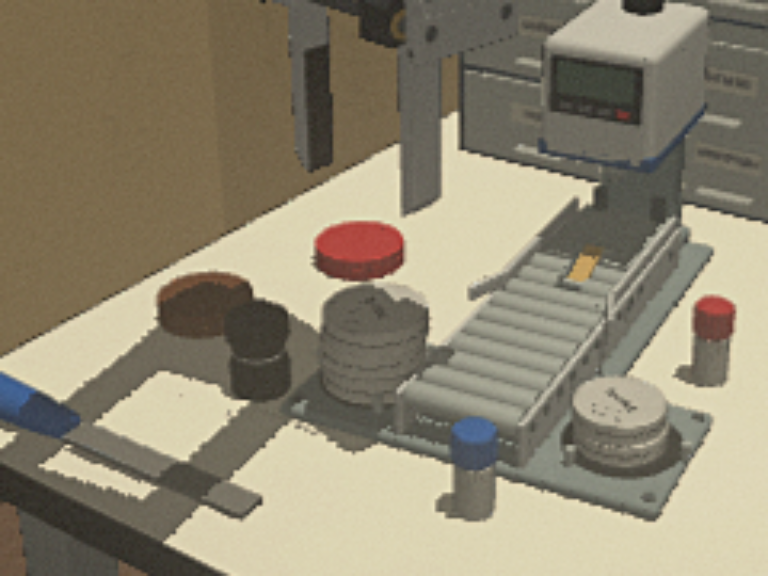

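send_rows(rows=[0, -1, -10, 0, 0, 0, 0.8, 0, 0, -10, 0, 0, 0, 0.8, 0, 0, -10, 0, 0, 0, 0.8, 0, 0, -10, 0, 0, 0, 0.8, 0, 0, -8, 0, 0, 0, 0.8, 0, 0, -5, 0, 0, 0, 0.8, 0, 0, -3, 0, 0, 0, 0.8, 0, 0, -1, 0, 0, 0, 0.8])

```text
time: 4.25
tool_pos: [0.4468, 0.131, 0.0444]
ee_rot: [3.141, -0.0, 1.358]
wrist_force: [0.4, -0.3, -0.7]
width: 0.0755
```

Run:
```python
from bench import *
from h import *
o=get_obs();print(o["time"],o["tool_pos"],o["ee_rot"],o["width"],o["wrist_force"])
s=snapshot("scene");cv2.imwrite("pics/sc3.png",cv2.resize(s["color"][190:300,230:400,::-1],None,fx=4.6,fy=4.6))
```

```text
4.25 [0.44677781 0.13095961 0.0444001 ] [ 3.14141510e+00 -1.54065256e-04  1.35798902e+00] 0.07553622781319054 [ 0.35812691 -0.26092649 -0.70350558]
```

View pics/sc3.png

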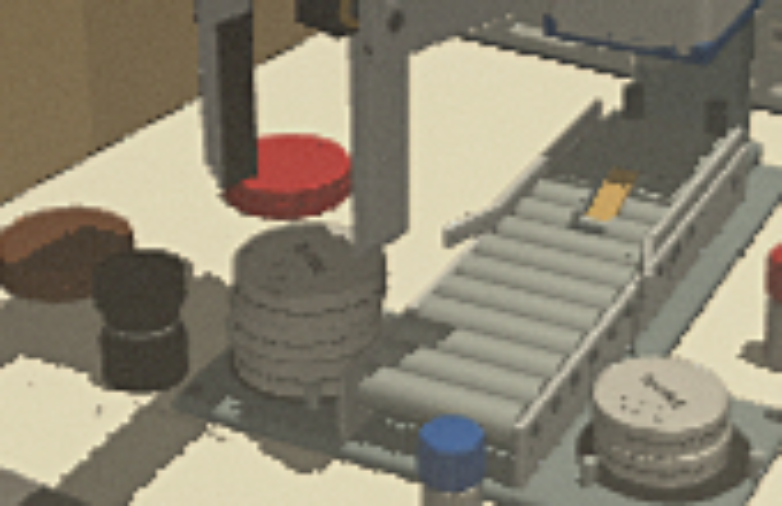

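Run:
```python
from bench import *
from h import *
o=get_obs();print(o["time"],o["tool_pos"],o["ee_rot"],o["width"])
R=Ro.from_euler('xyz',o["ee_rot"]).as_matrix()
s=snapshot("scene");t=snapshot("top");w=snapshot("wrist")
P=[o["tool_pos"]+R@np.array([a*.044,b,0]) for a in (-1,1) for b in (-.008,.008)]+[[.446,.1304,.053]]
print((proj(s,P)-[230,190])*4.6); print(proj(t,P))
cv2.imwrite("pics/t3.png",cv2.resize(t["color"][160:310,260:430,::-1],None,fx=4,fy=4)); cv2.imwrite("pics/w3.png",w["color"][:,:,::-1])
W=wcam(o,w);print(proj(W,P))
```

```text
4.3 [0.44679443 0.13096175 0.04443353] [ 3.14135048e+00 -2.15084947e-04  1.35794661e+00] 0.07550478035826742
[[363.18868005 328.2298472 ]
 [394.74429053 312.99786615]
 [216.66407606 245.61702367]
 [247.76264439 232.39557663]
 [302.35509295 260.26362153]]
[[334.18675971 268.17501932]
 [335.88994842 260.40548237]
 [291.63402623 258.56153022]
 [293.41246936 250.81145639]
 [314.12206394 259.78256127]]
[[251.64149315 218.62717735]
 [253.00392151 241.86117673]
 [389.60247627 218.60547926]
 [388.2480353  241.83669708]
 [319.47461156 234.40869292]]
```

View pics/w3.png

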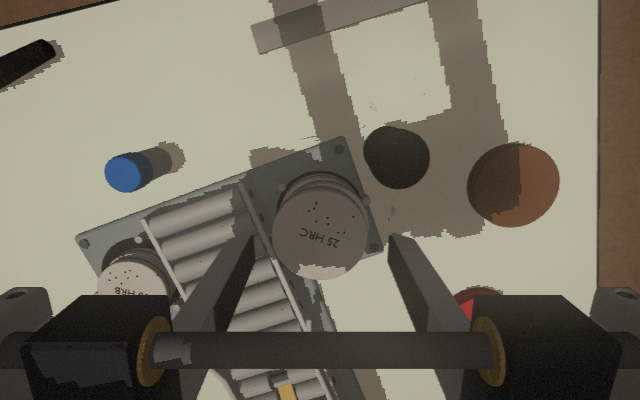

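View pics/t3.png

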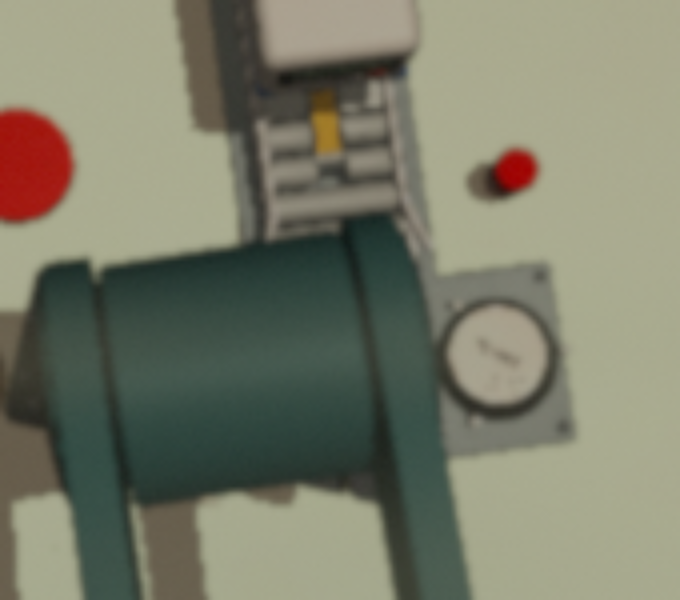

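The scene view shows the open fingertips ending at crop (380,245), about 30 mm above where the TCP projects (379,320). The wrist view agrees. So the fingers seem to retract as they open. I'll raise the tool and measure tip position against opening.

send_rows(rows=[0, 0, 8, 0, 0, 0, 0.8, 0, 0, 10, 0, 0, 0, 0.66, 0, 0, 10, 0, 0, 0, 0.66, 0, 0, 10, 0, 0, 0, 0.66, 0, 0, 10, 0, 0, 0, 0.66, 0, 0, 5, 0, 0, 0, 0.66, 0, 0, 0, 0, 0, 0, 0.66, 0, 0, 0, 0, 0, 0, 0.66])

```text
time: 5.45
tool_pos: [0.4464, 0.1309, 0.097]
ee_rot: [-3.141, 0.0, 1.358]
wrist_force: [-1.1, 0.2, -0.0]
width: 0.0622
```

```bash
cat > grab.py <<'E'
import sys
from bench import *
from h import *
o=get_obs();print(o["time"],o["tool_pos"],o["ee_rot"],o["width"],o["wrist_force"])
n=sys.argv[1]; D={"o":o}
for c in sys.argv[2:]:
    D[c]=snapshot(c); cv2.imwrite(f"pics/{n}_{c}.png",D[c]["color"][:,:,::-1])
pickle.dump(D,open(n+".pkl","wb"))
E
python3 grab.py g66 wrist scene
```

```text
5.45 [0.4463631  0.13086973 0.09696453] [-3.14079263e+00  2.66286563e-04  1.35796767e+00] 0.062200430604004944 [-1.05648716  0.19676925 -0.01168923]
```

send_rows(rows=[0, 0, 0, 0, 0, 0, 0.28, 0, 0, 0, 0, 0, 0, 0.28, 0, 0, 0, 0, 0, 0, 0.28, 0, 0, 0, 0, 0, 0, 0.28, 0, 0, 0, 0, 0, 0, 0.28, 0, 0, 0, 0, 0, 0, 0.28, 0, 0, 0, 0, 0, 0, 0.28, 0, 0, 0, 0, 0, 0, 0.28])

```text
time: 6.55
tool_pos: [0.4467, 0.1309, 0.0974]
ee_rot: [-3.142, -0.0, 1.358]
wrist_force: [0.7, -0.1, -0.2]
width: 0.0262
```

```bash
python3 grab.py g28 wrist scene
python3 - <<'E'
from h import *
for n in("g66","g28"):
    D=pickle.load(open(n+".pkl","rb"));s=D["scene"];o=D["o"]
    R=Ro.from_euler('xyz',o["ee_rot"]).as_matrix()
    P=[o["tool_pos"]+R@np.array([a*(o["width"]/2+h),b,0]) for a in (-1,1) for h in (0,.0125) for b in (-.008,.008)]
    im=s["color"][150:270,240:400,::-1].copy(); im=cv2.resize(im,None,fx=5,fy=5,interpolation=cv2.INTER_CUBIC)
    for q in (proj(s,P)-[240,150])*5: cv2.circle(im,tuple(np.round(q).astype(int).tolist()),3,(0,0,255),-1)
    cv2.imwrite(f"pics/{n}_o.png",im)
E
```

```text
6.55 [0.44668344 0.13093848 0.09740869] [-3.14158643e+00 -1.06323216e-04  1.35793633e+00] 0.026232206509607 [ 0.71355913 -0.14383792 -0.23239089]
```

View pics/g66_o.png

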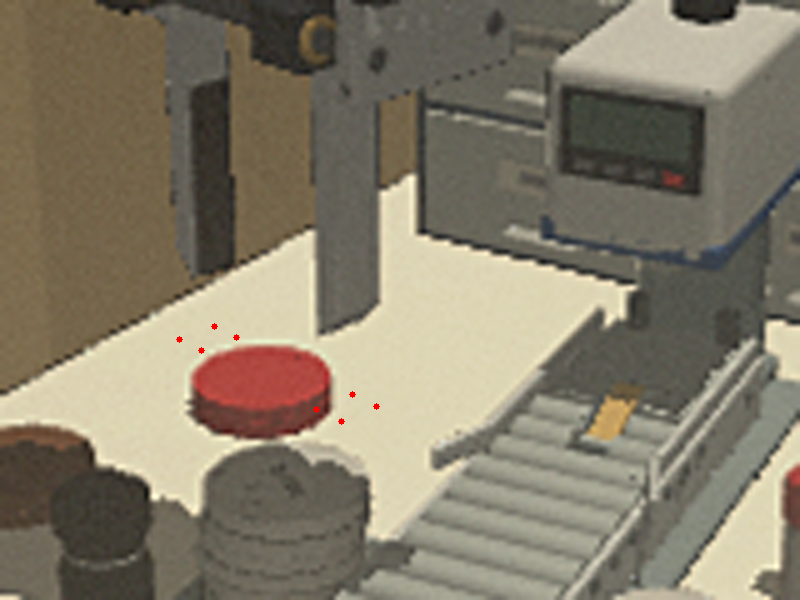

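View pics/g28_o.png

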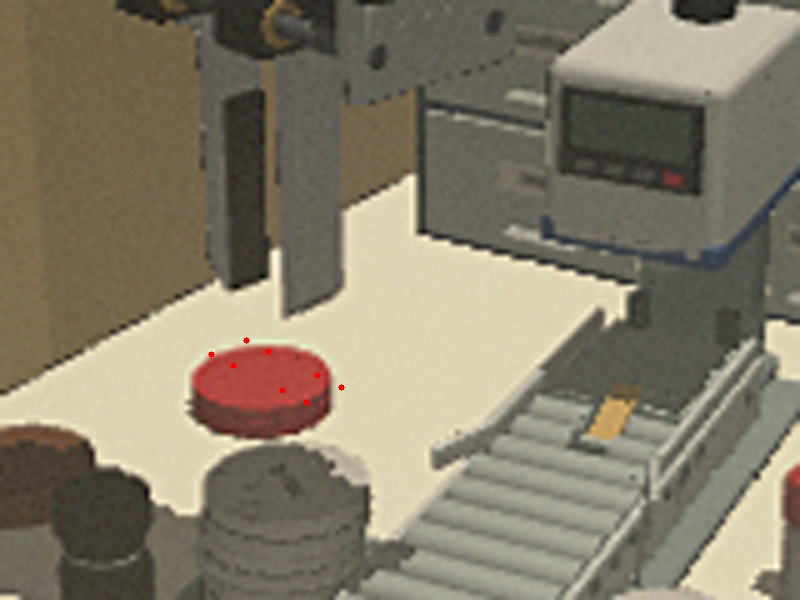

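View pics/g28_wrist.png

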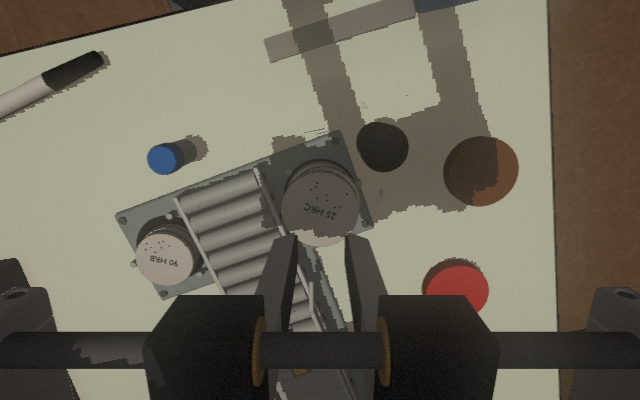

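Run:
```python
from h import *
a=[cv2.imread(f"pics/{n}_wrist.png")[215:315,230:410] for n in("g66","g28")]
im=np.vstack([cv2.resize(x,None,fx=3,fy=3,interpolation=cv2.INTER_CUBIC) for x in a]); im=cv2.convertScaleAbs(im,alpha=2.0,beta=10)
cv2.imwrite("pics/gw.png",im)
```

```text
(no output)
```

View pics/gw.png

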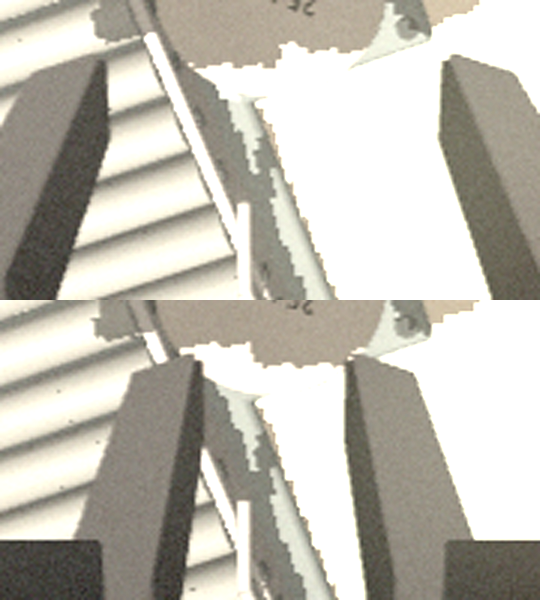

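Both views agree: the real tips sit about 29 mm behind the reported TCP at every opening. The wrist tip edge at rows 236–262 and its columns both match d = 29 mm. I'll treat tip = TCP − 29 mm along tool z and go down in checked steps.

send_rows(rows=[0, 0, 0, 0, 0, 0, 0.8, 0, 0, 0, 0, 0, 0, 0.8, 0, 0, -10, 0, 0, 0, 0.8, 0, 0, -12, 0, 0, 0, 0.8, 0, 0, -12, 0, 0, 0, 0.8, 0, 0, -12, 0, 0, 0, 0.8, 0, 0, -10, 0, 0, 0, 0.8, 0, 0, -5, 0, 0, 0, 0.8])

```text
time: 7.65
tool_pos: [0.4462, 0.1309, 0.0354]
ee_rot: [-3.14, 0.0, 1.358]
wrist_force: [-0.1, 1.1, -0.6]
width: 0.0749
```

send_rows(rows=[0, 0, -4, 0, 0, 0, 0.8, 0, 0, -4, 0, 0, 0, 0.8, 0, 0, -3, 0, 0, 0, 0.8, 0, 0, -2, 0, 0, 0, 0.8, 0, 0, 0, 0, 0, 0, 0.8, 0, 0, 0, 0, 0, 0, 0.8, 0, 0, 0, 0, 0, 0, 0.8, 0, 0, 0, 0, 0, 0, 0.8])

```text
time: 8.65
tool_pos: [0.4468, 0.131, 0.0235]
ee_rot: [3.141, -0.0, 1.358]
wrist_force: [-0.8, 0.1, 0.6]
width: 0.0754
```

```bash
python3 grab.py g4 scene
python3 - <<'E'
from h import *
im=cv2.imread("pics/g4_scene.png")
cv2.imwrite("pics/g4_o.png",cv2.resize(im[200:300,240:380],None,fx=5.5,fy=5.5,interpolation=cv2.INTER_CUBIC))
E
```

```text
8.65 [0.44676544 0.13095199 0.02350442] [ 3.14139726e+00 -1.90747086e-04  1.35793111e+00] 0.07535446777284281 [-0.81187334  0.07051655  0.61552413]
```

View pics/g4_o.png

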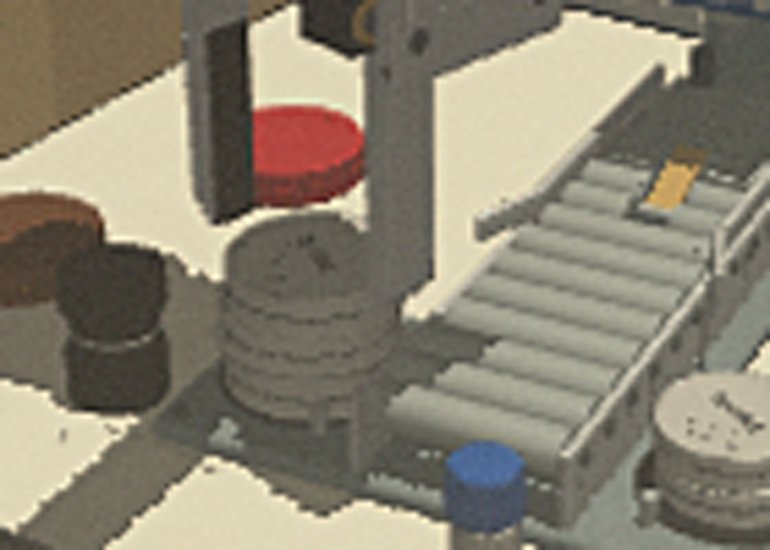

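send_rows(rows=[0, 0, -3, 0, 0, 0, 0.8, 0, 0, -3, 0, 0, 0, 0.8, 0, 0, -2, 0, 0, 0, 0.8, 0, 0, -1.5, 0, 0, 0, 0.8, 0, 0, 0, 0, 0, 0, 0.8, 0, 0, 0, 0, 0, 0, 0.7, 0, 0, 0, 0, 0, 0, 0.68, 0, 0, 0, 0, 0, 0, 0.66])

```text
time: 9.7
tool_pos: [0.4467, 0.1309, 0.014]
ee_rot: [3.141, -0.0, 1.358]
wrist_force: [-1.0, -0.6, 0.8]
width: 0.0624
```

```bash
python3 grab.py g5 scene wrist
python3 - <<'E'
from h import *
im=cv2.imread("pics/g5_scene.png")
cv2.imwrite("pics/g5_o.png",cv2.resize(im[200:300,240:380],None,fx=5.5,fy=5.5,interpolation=cv2.INTER_CUBIC))
E
```

```text
9.7 [0.44674992 0.13094516 0.01398655] [ 3.14143297e+00 -1.52145366e-04  1.35796399e+00] 0.06236843941535123 [-1.01689719 -0.56938998  0.77139551]
```

View pics/g5_o.png

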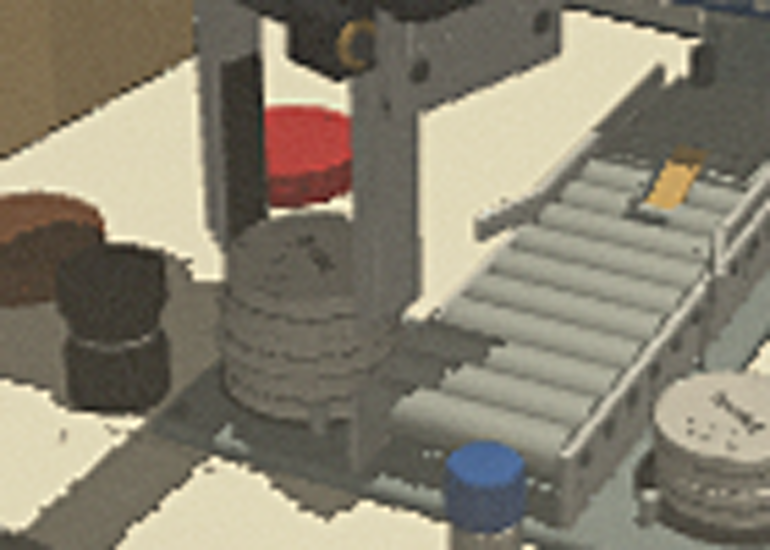

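View pics/g5_wrist.png

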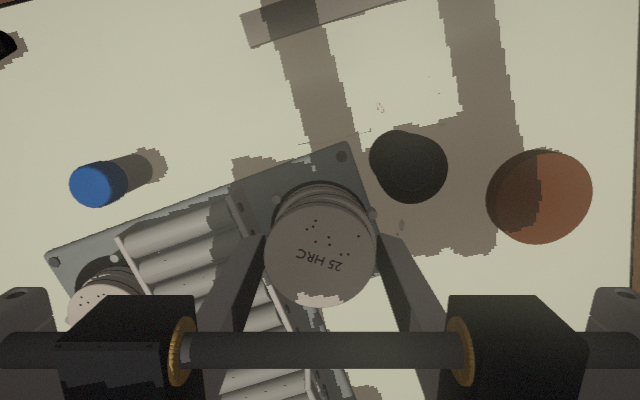

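send_rows(rows=[0, 0, 0, 0, 0, 0, 0.64, 0, 0, 0, 0, 0, 0, 0.62, 0, 0, 0, 0, 0, 0, 0.6, 0, 0, 0, 0, 0, 0, 0.6, 0, 0, 0, 0, 0, 0, 0.6, 0, 0, 0, 0, 0, 0, 0.6, 0, 0, 0, 0, 0, 0, 0.6, 0, 0, 0, 0, 0, 0, 0.6])

```text
time: 10.8
tool_pos: [0.4467, 0.1309, 0.0139]
ee_rot: [3.142, -0.0, 1.358]
wrist_force: [0.3, -1.5, 1.2]
width: 0.0593
```

send_rows(rows=[0.5, -4, 0, 0, 0, 0, 0.6, 1, -8, 0, 0, 0, 0, 0.6, 1.5, -10, 0, 0, 0, 2, 0.6, 1.5, -11, 0, 0, 0, 4, 0.6, 1.5, -11, 0, 0, 0, 4, 0.6, 1.5, -11, 0, 0, 0, 4, 0.6, 1.5, -10, 0, 0, 0, 4, 0.6, 1, -8, 0, 0, 0, 2, 0.6])

```text
time: 11.8
tool_pos: [0.4559, 0.0572, 0.0129]
ee_rot: [-3.14, -0.001, 1.708]
wrist_force: [0.2, 1.9, -3.3]
width: 0.0593
```

```bash
python3 grab.py g6 scene wrist
python3 - <<'E'
from h import *
im=cv2.imread("pics/g6_scene.png")
cv2.imwrite("pics/g6_o.png",cv2.resize(im[180:300,240:400],None,fx=5,fy=5,interpolation=cv2.INTER_CUBIC))
D=pickle.load(open("g6.pkl","rb"));w=wcam(D["o"],D["wrist"]);im=D["wrist"]["color"][:,:,::-1].copy()
p=[.4569,.058,.1426]
for P,c in((f2w(p,[[-.06,0,0],[.15,0,0]]),(0,255,255)),(circ([*D["o"]["tool_pos"][:2],.053],.03),(0,255,0)),(f2w(p,[[-.048,-.11,-.029],[-.048,.11,-.029],[.048,.11,-.029]]),(0,0,255))):
    cv2.polylines(im,[np.round(proj(w,P)).astype(int)],False,c,1)
cv2.imwrite("pics/g6_w.png",im)
E
```

```text
11.8 [0.45591214 0.05722087 0.01292277] [-3.13982618e+00 -5.28819508e-04  1.70787264e+00] 0.05926135005043837 [ 0.1891584   1.87696301 -3.33291644]
```

View pics/g6_o.png

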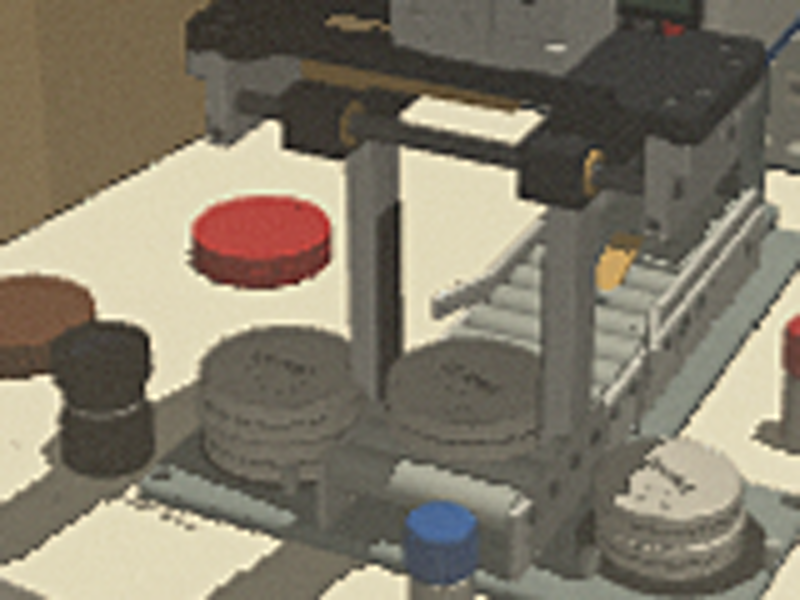

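View pics/g6_w.png

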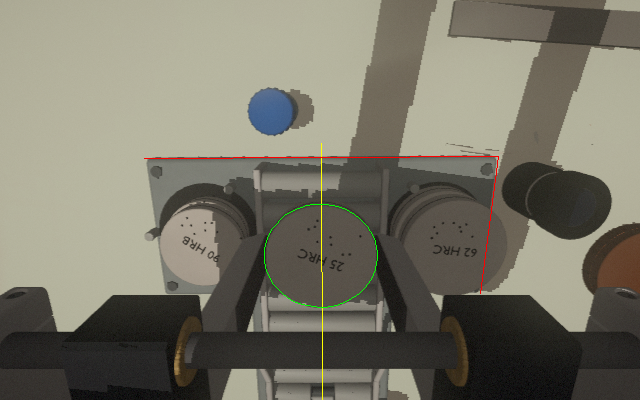

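send_rows(rows=[3, 0.4, 0, 0, 0, 0, 0.6, 5, 0.7, 0, 0, 0, 0, 0.6, 6, 0.9, 0, 0, 0, 0, 0.6, 6, 0.9, 0, 0, 0, 0, 0.6, 6, 0.9, 0, 0, 0, 0, 0.6, 6, 0.9, 0, 0, 0, 0, 0.6, 4, 0.6, 0, 0, 0, 0, 0.6, 0, 0, -0.5, 0, 0, 0, 0.6])

```text
time: 12.9
tool_pos: [0.493, 0.0632, 0.0134]
ee_rot: [3.142, -0.0, 1.707]
wrist_force: [0.4, -0.6, -3.9]
width: 0.0591
```

send_rows(rows=[0, 0, 0, 0, 0, 0, 0.64, 0, 0, 0, 0, 0, 0, 0.66, 0, 0, 0, 0, 0, 0, 0.72, 0, 0, 0, 0, 0, 0, 0.76, 0, 0, 5, 0, 0, 0, 0.76, 0, 0, 15, 0, 0, 0, 0.76, 0, 0, 20, 0, 0, 0, 0.76, 0, 0, 20, 0, 0, 0, 0.6])

```text
time: 13.9
tool_pos: [0.4931, 0.0632, 0.0752]
ee_rot: [3.14, 0.0, 1.707]
wrist_force: [-0.1, -0.4, -0.5]
width: 0.0646
```

```bash
python3 grab.py g7 scene wrist
python3 - <<'E'
from h import *
im=cv2.imread("pics/g7_scene.png")
cv2.imwrite("pics/g7_o.png",cv2.resize(im[180:300,240:400],None,fx=5,fy=5,interpolation=cv2.INTER_CUBIC))
D=pickle.load(open("g7.pkl","rb"));w=wcam(D["o"],D["wrist"]);im=D["wrist"]["color"][:,:,::-1].copy()
p=[.4569,.058,.1426]
for P,c in((f2w(p,[[-.06,0,0],[.15,0,0]]),(0,255,255)),(circ([.4925,.0620,.052],.03),(0,255,0)),(f2w(p,[[-.048,-.11,-.029],[-.048,.11,-.029],[.048,.11,-.029]]),(0,0,255))):
    cv2.polylines(im,[np.round(proj(w,P)).astype(int)],False,c,1)
cv2.imwrite("pics/g7_w.png",im)
E
```

```text
13.9 [0.49308281 0.06322806 0.0752313 ] [3.14027238e+00 8.45857512e-05 1.70703091e+00] 0.06460971696637637 [-0.13662881 -0.36056687 -0.48181157]
```

View pics/g7_o.png

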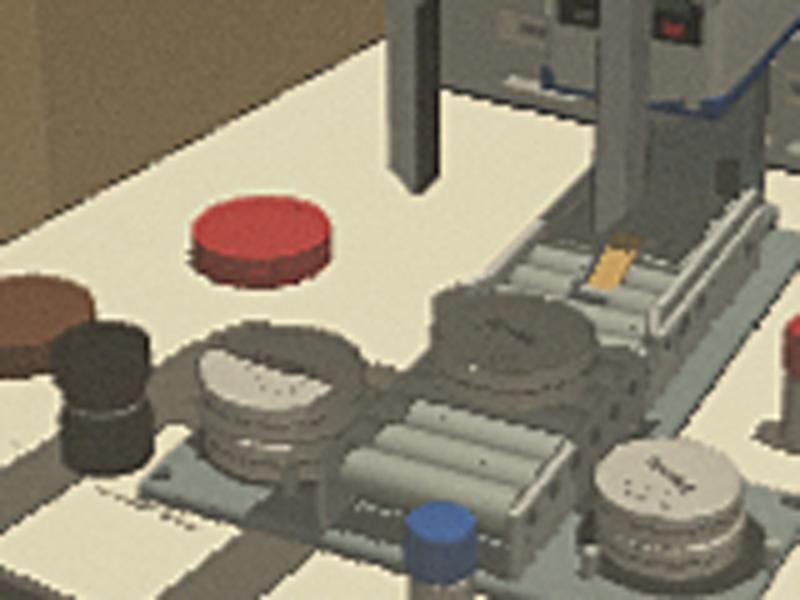

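View pics/g7_w.png

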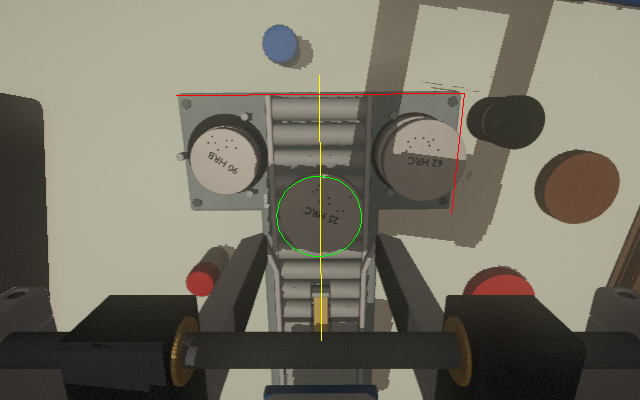

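send_rows(rows=[-3, -0.4, 2, 0.8, -5.6, 0, 0.28, -3, -0.4, 2, 0.8, -5.6, 0, 0.28, -3, -0.5, 2, 0.8, -5.6, 0, 0.28, -4, -0.5, 2, 0.8, -5.6, 0, 0.28, -4, -0.5, 2, 0.8, -5.6, 0, 0.28, -4, -0.5, 0, 0.8, -5.6, 0, 0.28, -4, -0.5, 0, 0.8, -5.6, 0, 0.28, -3, -0.5, 0, 0.8, -5.6, 0, 0.28])

```text
time: 15.0
tool_pos: [0.4643, 0.0596, 0.0833]
ee_rot: [2.349, -0.004, 1.709]
wrist_force: [-0.1, 0.1, 0.1]
width: 0.0258
```

```bash
cat > st.py <<'E'
from h import *
p=[.4569,.058,.1426]
def report(o):
    R=Ro.from_euler('xyz',o["ee_rot"]).as_matrix();c,s=np.cos(p[2]),np.sin(p[2])
    def F(v): d=np.array(v)-[p[0],p[1],0];return np.round(np.array([c*d[0]+s*d[1],-s*d[0]+c*d[1],d[2]])*1000,1)
    tip=o["tool_pos"]-R[:,2]*.029
    print("t",o["time"],"w",round(o["width"],4),"F",o["wrist_force"].round(1))
    ff=R.T@np.array([c,s,0]); print("lean",np.degrees(np.arccos(-R[2,2])).round(1),"toolx in feed",np.round([R[:2,0]@[c,s],R[:2,0]@[-s,c],R[2,0]],3))
    print("TCP",F(o["tool_pos"]),"tip",F(tip),"front",F(tip+R[:,1]*.008),"rear",F(tip-R[:,1]*.008),"bodyfront",F(tip-R[:,2]*.068+R[:,1]*.0375))
E
python3 grab.py g8 scene wrist; python3 -c "
from st import *
report(pickle.load(open('g8.pkl','rb'))['o'])"
```

```text
15.0 [0.46432864 0.05956571 0.08328197] [ 2.3485693  -0.00370146  1.70908894] 0.02579437443427361 [-0.10006681  0.07909037  0.06321204]
t 15.0 w 0.0258 F [-0.1  0.1  0.1]
lean 45.4 toolx in feed [0.004 1.    0.004]
TCP [ 7.6  0.5 83.3] tip [-13.1   0.5 103.6] front [ -7.5   0.5 109.3] rear [-18.7   0.6  97.9] bodyfront [-35.2   0.3 178.1]
```

View pics/g8_scene.png

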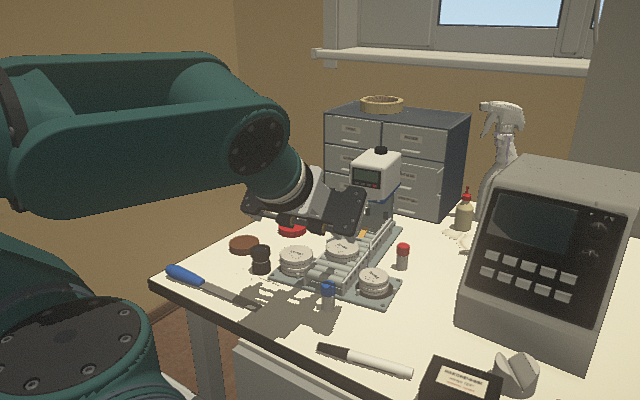

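View pics/g8_wrist.png

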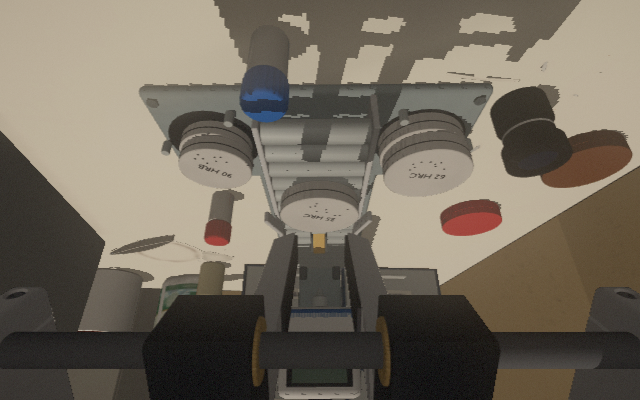

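send_rows(rows=[0, 0, -5, 0, 0, 0, 0.28, 0, 0, -8, 0, 0, 0, 0.28, 0, 0, -10, 0, 0, 0, 0.28, 0, 0, -10, 0, 0, 0, 0.28, 0, 0, -10, 0, 0, 0, 0.28, 0, 0, -8, 0, 0, 0, 0.28, 0, 0, -6, 0, 0, 0, 0.28, 0, 0, -2, 0, 0, 0, 0.28])

```text
time: 16.1
tool_pos: [0.4645, 0.0595, 0.0238]
ee_rot: [2.352, -0.004, 1.709]
wrist_force: [-0.4, -0.6, -0.6]
width: 0.0265
```

```bash
python3 grab.py g9 scene wrist; python3 -c "
from st import *
D=pickle.load(open('g9.pkl','rb'))
report(D['o'])
im=cv2.imread('pics/g9_scene.png')
cv2.imwrite('pics/g9_o.png',cv2.resize(im[160:300,230:410],None,fx=4.4,fy=4.3,interpolation=cv2.INTER_CUBIC))
im=cv2.imread('pics/g9_wrist.png')
cv2.imwrite('pics/g9_w.png',cv2.resize(im[100:260,220:420],None,fx=4,fy=3.7,interpolation=cv2.INTER_CUBIC))
"
```

```text
16.1 [0.46446242 0.05945882 0.0237881 ] [ 2.35243554 -0.00434784  1.70869617] 0.026481855011821955 [-0.40980459 -0.59278088 -0.55172616]
t 16.1 w 0.0265 F [-0.4 -0.6 -0.6]
lean 45.2 toolx in feed [0.005 1.    0.004]
TCP [ 7.7  0.4 23.8] tip [-12.9   0.4  44.2] front [-7.3  0.3 49.9] rear [-18.5   0.4  38.5] bodyfront [-34.7   0.2 118.7]
```

View pics/g9_o.png

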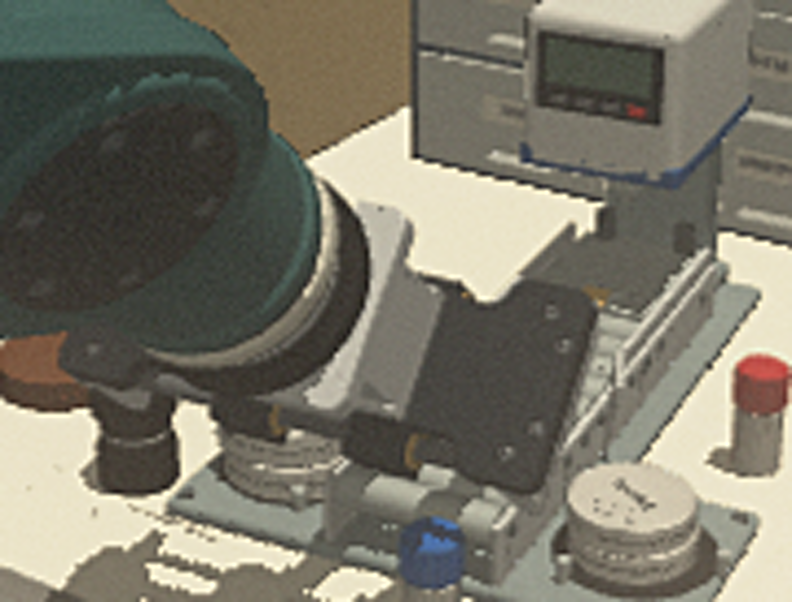

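View pics/g9_wrist.png

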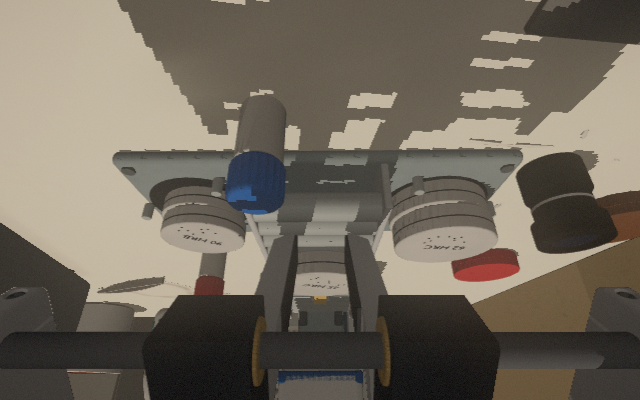

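send_rows(rows=[4, 0.6, 0, 0, 0, 0, 0.28, 4, 0.6, 0, 0, 0, 0, 0.28, 4, 0.6, 0, 0, 0, 0, 0.28, 4, 0.6, 0, 0, 0, 0, 0.28, 5, 0.7, 0, 0, 0, 0, 0.28, 5, 0.7, 0, 0, 0, 0, 0.28, 5, 0.7, 0, 0, 0, 0, 0.28, 5, 0.7, 0, 0, 0, 0, 0.28])

```text
time: 17.2
tool_pos: [0.501, 0.0647, 0.0244]
ee_rot: [2.352, -0.004, 1.709]
wrist_force: [0.4, -0.2, -0.9]
width: 0.0262
```

```bash
python3 grab.py g10 scene wrist top; python3 -c "
from st import *
D=pickle.load(open('g10.pkl','rb'))
report(D['o'])
im=cv2.imread('pics/g10_scene.png')
cv2.imwrite('pics/g10_o.png',cv2.resize(im[160:300,230:410],None,fx=4.4,fy=4.3,interpolation=cv2.INTER_CUBIC))
im=cv2.imread('pics/g10_wrist.png')
cv2.imwrite('pics/g10_w.png',cv2.resize(im[180:380,220:420],None,fx=4,fy=3,interpolation=cv2.INTER_CUBIC))
"
```

```text
17.2 [0.50101066 0.06471134 0.02435841] [ 2.35184423 -0.00409524  1.70884571] 0.02617113763274667 [ 0.41250051 -0.16918726 -0.92113406]
t 17.2 w 0.0262 F [ 0.4 -0.2 -0.9]
lean 45.2 toolx in feed [0.005 1.    0.004]
TCP [44.6  0.4 24.4] tip [24.   0.4 44.8] front [29.7  0.3 50.5] rear [18.4  0.4 39.1] bodyfront [  2.1   0.2 119.3]
```

View pics/g10_o.png

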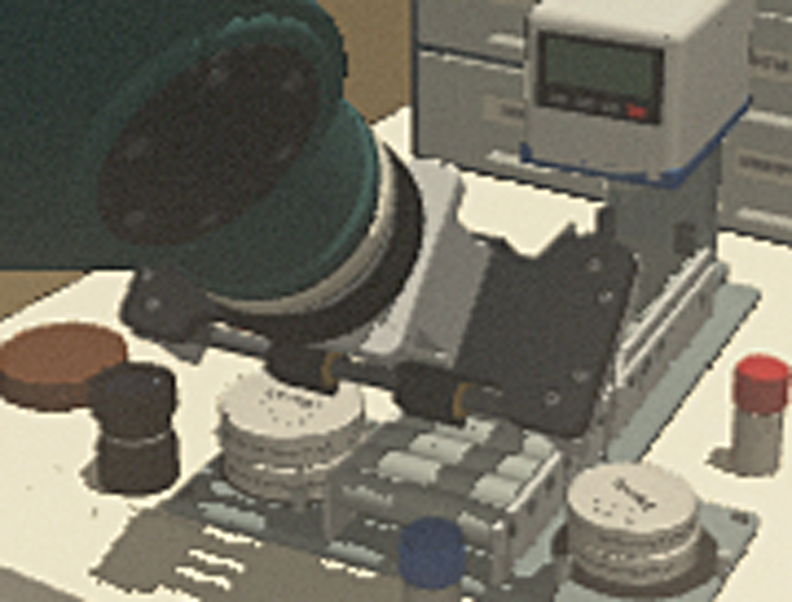

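View pics/g10_w.png

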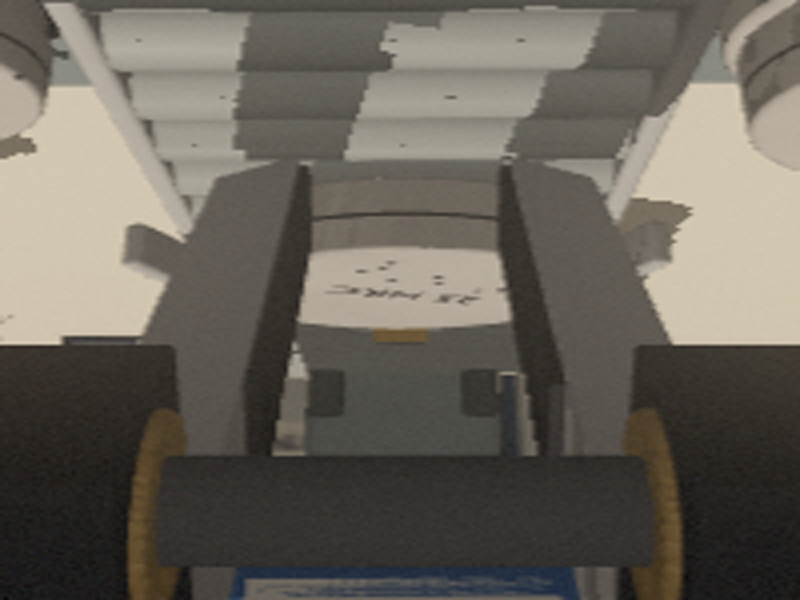

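The disc sits centred between the tips with the channel ahead, so I continue pushing.

send_rows(rows=[5, 0.7, 0, 0, 0, 0, 0.28, 5, 0.7, 0, 0, 0, 0, 0.28, 5, 0.7, 0, 0, 0, 0, 0.28, 5, 0.7, 0, 0, 0, 0, 0.28, 5, 0.7, 0, 0, 0, 0, 0.28, 5, 0.7, 0, 0, 0, 0, 0.28, 5, 0.7, 0, 0, 0, 0, 0.28, 5, 0.7, 0, 0, 0, 0, 0.28])

```text
time: 18.35
tool_pos: [0.5411, 0.0703, 0.0244]
ee_rot: [2.352, -0.004, 1.709]
wrist_force: [-0.3, -0.2, 0.4]
width: 0.0266
```

send_rows(rows=[5, 0.7, 0, 0, 0, 0, 0.28, 5, 0.7, 0, 0, 0, 0, 0.28, 5, 0.7, 0, 0, 0, 0, 0.28, 5, 0.7, 0, 0, 0, 0, 0.28, 4, 0.6, 0, 0, 0, 0, 0.28, 4, 0.6, 0, 0, 0, 0, 0.28, 4, 0.6, 0, 0, 0, 0, 0.28, 3, 0.4, 0, 0, 0, 0, 0.28])

```text
time: 19.35
tool_pos: [0.576, 0.0752, 0.0245]
ee_rot: [2.352, -0.004, 1.709]
wrist_force: [-0.6, 0.3, 0.6]
width: 0.0261
```

```bash
python3 grab.py g11 scene wrist top; python3 -c "
from st import *
D=pickle.load(open('g11.pkl','rb'))
report(D['o'])
im=cv2.imread('pics/g11_scene.png')
cv2.imwrite('pics/g11_o.png',cv2.resize(im[130:270,260:440],None,fx=4.4,fy=4.3,interpolation=cv2.INTER_CUBIC))
im=cv2.imread('pics/g11_wrist.png')
cv2.imwrite('pics/g11_w.png',cv2.resize(im[180:380,220:420],None,fx=4,fy=3,interpolation=cv2.INTER_CUBIC))
"
```

```text
19.35 [0.57600585 0.07524801 0.02452797] [ 2.35155274 -0.00400064  1.70878759] 0.026145537549303353 [-0.64140092  0.27034878  0.5606257 ]
t 19.35 w 0.0261 F [-0.6  0.3  0.6]
lean 45.3 toolx in feed [0.005 1.    0.004]
TCP [1.203e+02 1.000e-01 2.450e+01] tip [99.7  0.2 44.9] front [1.054e+02 1.000e-01 5.060e+01] rear [94.1  0.2 39.3] bodyfront [ 77.8  -0.  119.4]
```

View pics/g11_o.png

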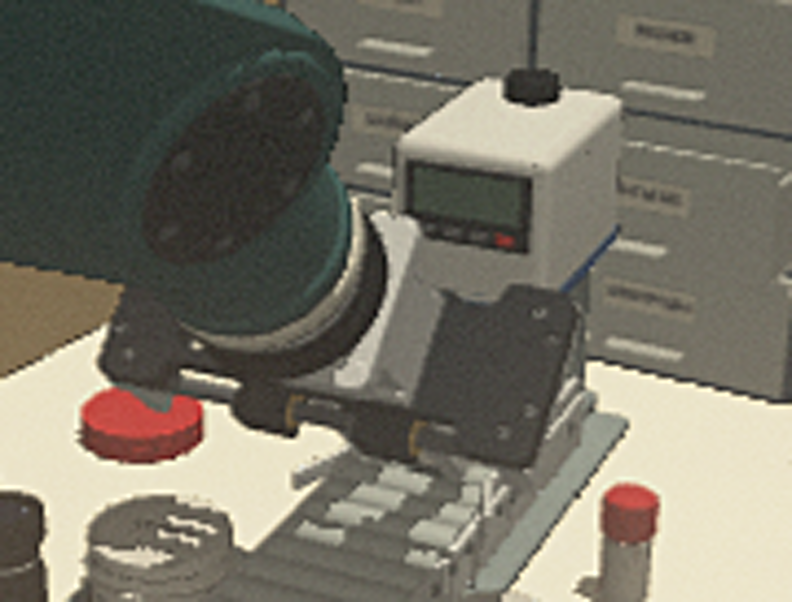

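View pics/g11_w.png

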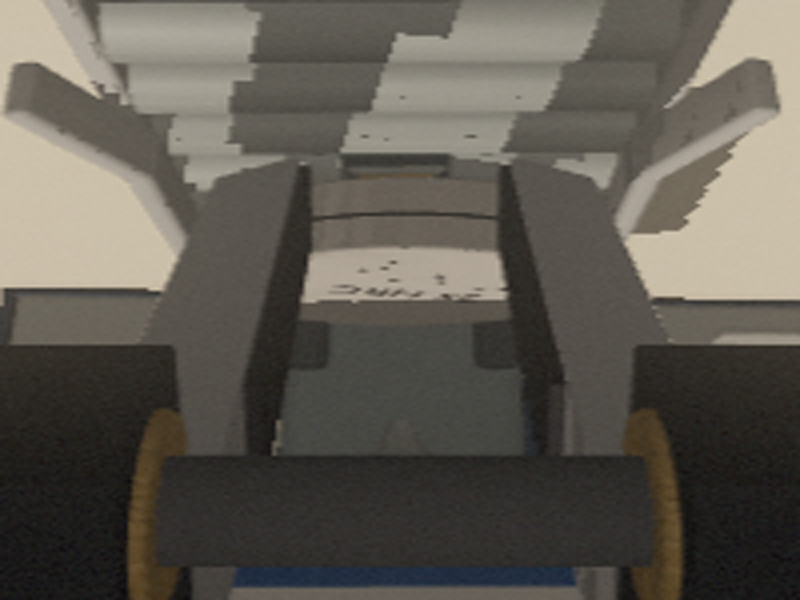

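send_rows(rows=[4, 0.6, 0, 0, 0, 0, 0.28, 4, 0.6, 0, 0, 0, 0, 0.28, 4, 0.6, 0, 0, 0, 0, 0.28, 4, 0.6, 0, 0, 0, 0, 0.28, 4, 0.6, 0, 0, 0, 0, 0.28, 4, 0.6, 0, 0, 0, 0, 0.28, 4, 0.6, 0, 0, 0, 0, 0.28, 4, 0.6, 0, 0, 0, 0, 0.28])

```text
time: 20.5
tool_pos: [0.6076, 0.0801, 0.024]
ee_rot: [2.353, -0.004, 1.709]
wrist_force: [-0.6, 0.4, -0.3]
width: 0.026
```

```bash
python3 grab.py g12 scene wrist top; python3 -c "
from st import *
D=pickle.load(open('g12.pkl','rb'))
report(D['o'])
im=cv2.imread('pics/g12_top.png')
cv2.imwrite('pics/g12_o.png',cv2.resize(im[80:240,250:430],None,fx=4,fy=3.7,interpolation=cv2.INTER_CUBIC))
im=cv2.imread('pics/g12_wrist.png')
cv2.imwrite('pics/g12_w.png',cv2.resize(im[180:380,220:420],None,fx=4,fy=3,interpolation=cv2.INTER_CUBIC))
"
```

```text
20.5 [0.60762076 0.08014657 0.02399116] [ 2.35257059 -0.00424539  1.70894893] 0.026018430790915606 [-0.64055718  0.4238946  -0.33280569]
t 20.5 w 0.026 F [-0.6  0.4 -0.3]
lean 45.2 toolx in feed [0.004 1.    0.004]
TCP [152.3   0.5  24. ] tip [131.8   0.5  44.4] front [137.4   0.5  50.1] rear [126.1   0.6  38.7] bodyfront [109.9   0.3 118.9]
```

View pics/g12_o.png

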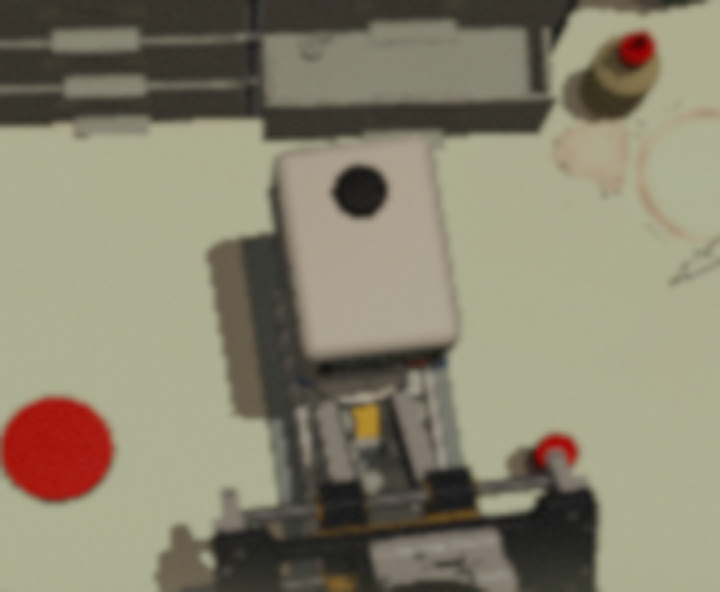

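View pics/g12_w.png

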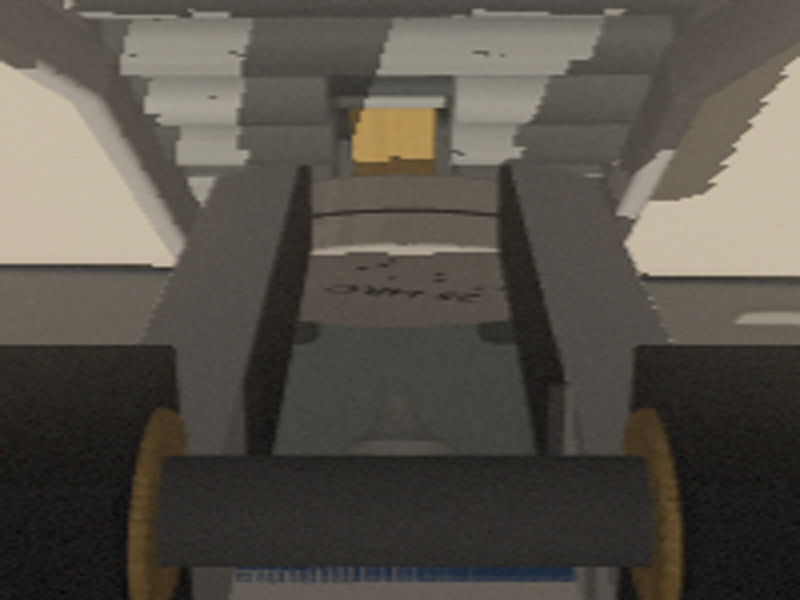

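send_rows(rows=[3, 0.4, 0, 0, 0, 0, 0.28, 2, 0.3, 0, 0, 0, 0, 0.28, 2, 0.3, 0, 0, 0, 0, 0.28, 2, 0.3, 0, 0, 0, 0, 0.28, 2, 0.3, 0, 0, 0, 0, 0.28, 1, 0.1, 0, 0, 0, 0, 0.28, 1, 0.1, 0, 0, 0, 0, 0.28, 0, 0, 0, 0, 0, 0, 0.28])

```text
time: 21.65
tool_pos: [0.6207, 0.0818, 0.0244]
ee_rot: [2.352, -0.004, 1.709]
wrist_force: [-1.1, 0.4, 0.2]
width: 0.0262
```

```bash
python3 grab.py g13 scene wrist top; python3 -c "
from st import *
D=pickle.load(open('g13.pkl','rb'))
report(D['o'])
im=cv2.imread('pics/g13_top.png')
cv2.imwrite('pics/g13_o.png',cv2.resize(im[80:240,250:430],None,fx=4,fy=3.7,interpolation=cv2.INTER_CUBIC))
im=cv2.imread('pics/g13_wrist.png')
cv2.imwrite('pics/g13_w.png',cv2.resize(im[180:380,220:420],None,fx=4,fy=3,interpolation=cv2.INTER_CUBIC))
"
```

```text
21.65 [0.62074909 0.081843   0.02439854] [ 2.35172074 -0.00412648  1.70874049] 0.026170889541244212 [-1.09864622  0.37746429  0.24002427]
t 21.65 w 0.0262 F [-1.1  0.4  0.2]
lean 45.3 toolx in feed [0.005 1.    0.004]
TCP [165.6   0.3  24.4] tip [145.    0.3  44.8] front [150.6   0.3  50.5] rear [139.3   0.4  39.1] bodyfront [1.231e+02 1.000e-01 1.193e+02]
```

View pics/g13_w.png

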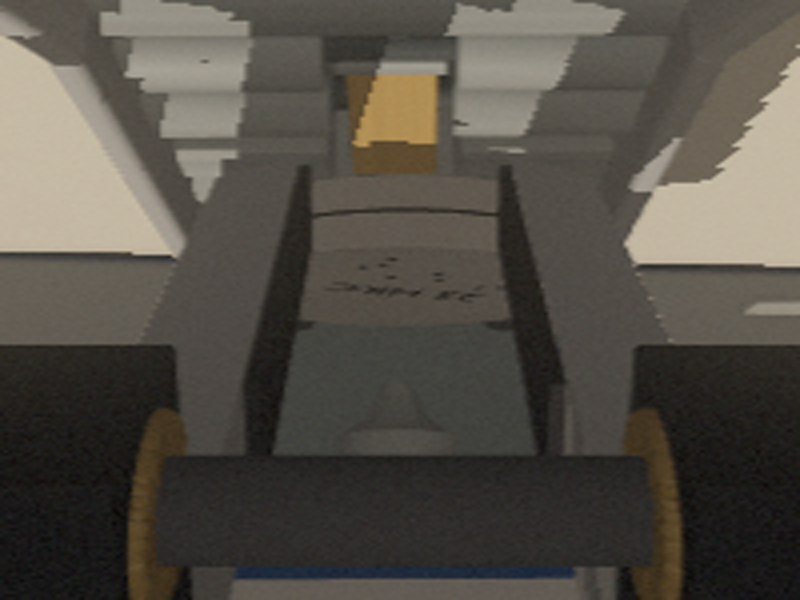

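View pics/g13_scene.png

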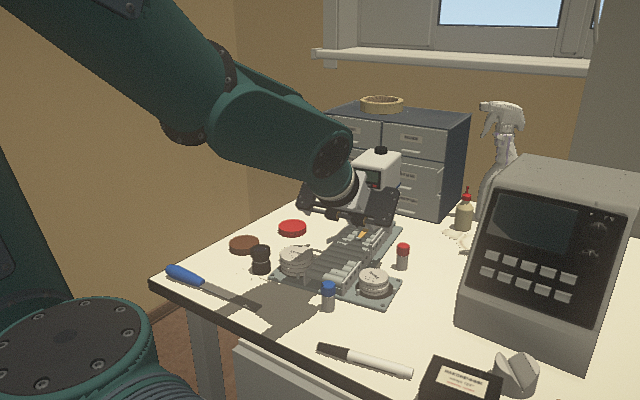

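send_rows(rows=[1, 0.1, 0, 0, 0, 0, 0.28, 1, 0.2, 0, 0, 0, 0, 0.28, 0.5, 0.1, 0, 0, 0, 0, 0.28, 0.5, 0, 0, 0, 0, 0, 0.28, 0, 0, 0, 0, 0, 0, 0.28, 0, 0, 0, 0, 0, 0, 0.28, 0, 0, 0, 0, 0, 0, 0.28, 0, 0, 0, 0, 0, 0, 0.28])

```text
time: 22.8
tool_pos: [0.6236, 0.0822, 0.0243]
ee_rot: [2.352, -0.004, 1.709]
wrist_force: [-3.1, -0.6, -0.1]
width: 0.0263
```

send_rows(rows=[0.5, 0.1, 0, 0, 0, 0, 0.28, 0.5, 0.1, 0, 0, 0, 0, 0.28, 0.5, 0.1, 0, 0, 0, 0, 0.28, 0, 0, 0, 0, 0, 0, 0.28, 0, 0, 0, 0, 0, 0, 0.28, 0, 0, 0, 0, 0, 0, 0.28, 0, 0, 0, 0, 0, 0, 0.28, 0, 0, 0, 0, 0, 0, 0.28])

```text
time: 23.8
tool_pos: [0.6244, 0.0826, 0.0238]
ee_rot: [2.353, -0.004, 1.709]
wrist_force: [-8.6, -1.0, 2.0]
width: 0.0261
```

```bash
python3 grab.py g14 scene wrist; python3 -c "
from st import *
D=pickle.load(open('g14.pkl','rb'))
report(D['o'])
im=cv2.imread('pics/g14_wrist.png')
cv2.imwrite('pics/g14_w.png',cv2.resize(im[180:330,260:380],None,fx=5,fy=4,interpolation=cv2.INTER_CUBIC))
"
```

```text
23.8 [0.62443735 0.08256932 0.02381244] [ 2.35319953 -0.0042306   1.70908936] 0.026086586506358467 [-8.60053075 -0.95080688  2.01184611]
t 23.8 w 0.0261 F [-8.6 -1.   2. ]
lean 45.2 toolx in feed [0.004 1.    0.004]
TCP [169.3   0.5  23.8] tip [148.8   0.5  44.3] front [154.4   0.5  49.9] rear [143.1   0.6  38.6] bodyfront [127.    0.3 118.8]
```

View pics/g14_w.png

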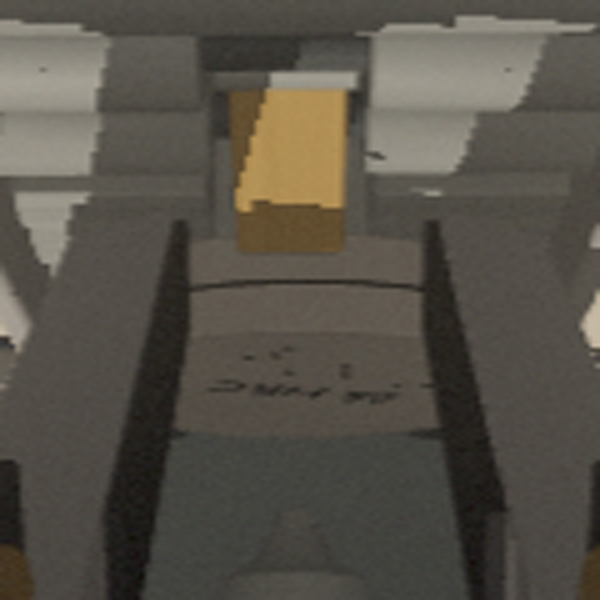

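The catch nose now stands up against the block's rim at (290,248), and the reaction is 8.6 N against the pins. Next I back out straight.

send_rows(rows=[-1, -0.1, 0, 0, 0, 0, 0.28, -2, -0.3, 0, 0, 0, 0, 0.28, -4, -0.6, 0, 0, 0, 0, 0.28, -6, -0.9, 0, 0, 0, 0, 0.28, -8, -1.1, 0, 0, 0, 0, 0.28, -8, -1.1, 0, 0, 0, 0, 0.28, -8, -1.1, 0, 0, 0, 0, 0.28, -8, -1.1, 0, 0, 0, 0, 0.28])

```text
time: 24.9
tool_pos: [0.5796, 0.0761, 0.0244]
ee_rot: [2.352, -0.004, 1.709]
wrist_force: [0.7, 0.2, 0.6]
width: 0.0265
```

send_rows(rows=[-10, -1.4, 0, 0, 0, 0, 0.28, -10, -1.4, 2, 0, 0, 0, 0.28, -10, -1.4, 5, 0, 0, 0, 0.28, -10, -1.4, 10, 0, 0, 0, 0.28, -10, -1.4, 15, 0, 0, 0, 0.28, -10, -1.4, 15, 0, 0, 0, 0.28, -5, -0.7, 10, 0, 0, 0, 0.28, 0, 0, 0, 0, 0, 0, 0.28])

```text
time: 25.9
tool_pos: [0.5156, 0.067, 0.0829]
ee_rot: [2.349, -0.003, 1.709]
wrist_force: [0.2, -0.5, 0.5]
width: 0.0267
```

```bash
python3 grab.py g15 scene wrist top; python3 -c "
from st import *
D=pickle.load(open('g15.pkl','rb'))
report(D['o']);w=wcam(D['o'],D['wrist']);im=D['wrist']['color'][:,:,::-1].copy()
im2=cv2.resize(im[150:330,220:420],None,fx=4,fy=3.3,interpolation=cv2.INTER_CUBIC)
b=f2w(p,[[.18,0,0]])[0]; print('bay',b)
for z in (.0515,.0365):
    q=(proj(w,circ([b[0],b[1],z],.03))-[220,150])*[4,3.3]; cv2.polylines(im2,[np.round(q).astype(int)],False,(0,255,0),1)
cv2.imwrite('pics/g15_w.png',im2)
im=cv2.imread('pics/g15_scene.png')
cv2.imwrite('pics/g15_o.png',cv2.resize(im[160:300,230:410],None,fx=4.4,fy=4.3,interpolation=cv2.INTER_CUBIC))
"
```

```text
25.9 [0.51561847 0.06696232 0.08290659] [ 2.34900473 -0.00336265  1.70857321] 0.02670704570511743 [ 0.19298424 -0.47082226  0.4546732 ]
t 25.9 w 0.0267 F [ 0.2 -0.5  0.5]
lean 45.4 toolx in feed [0.005 1.    0.003]
TCP [59.4  0.5 82.9] tip [ 38.7   0.6 103.3] front [ 44.4   0.5 109. ] rear [33.1  0.6 97.6] bodyfront [ 16.6   0.4 177.7]
bay [0.63507297 0.0835811  0.037     ]
```

View pics/g15_w.png

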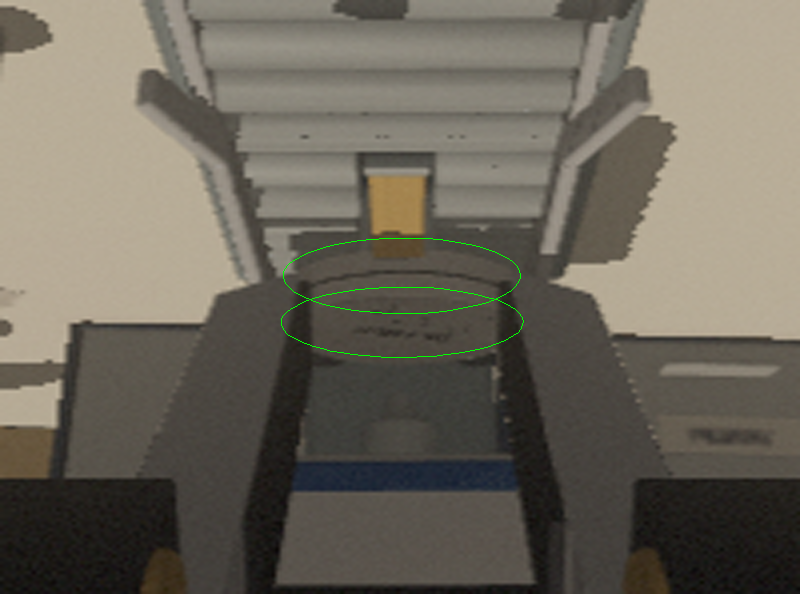

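View pics/g15_o.png

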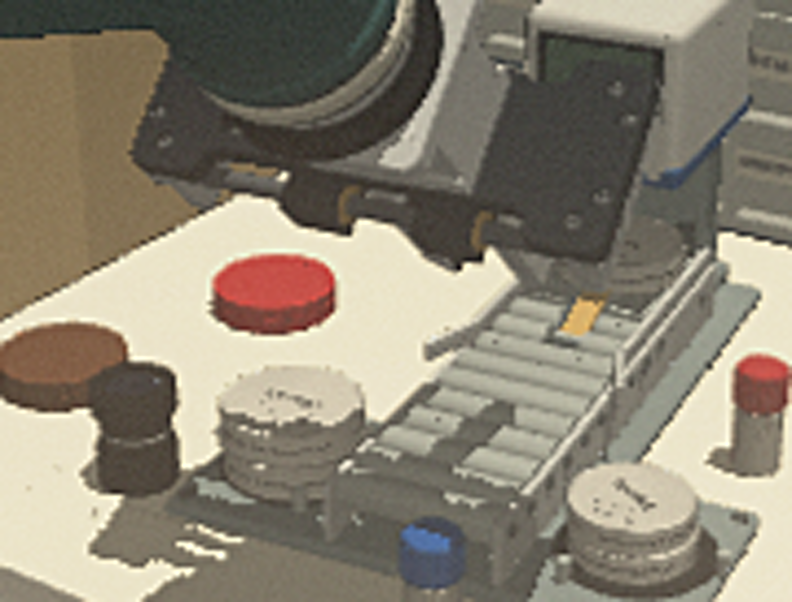

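send_rows(rows=[-10, 10, 10, 0, 0, 0, 0.28, -10, 20, 15, 0, 0, 0, 0.28, -10, 30, 15, 0, 0, 0, 0.28, -10, 30, 15, 0, 0, 0, 0.28, -10, 30, 15, 0, 0, 0, 0.28, -10, 30, 15, 0, 0, 0, 0.28, 0, 20, 10, 0, 0, 0, 0.28, 0, 0, 0, 0, 0, 0, 0.28])

```text
time: 27.05
tool_pos: [0.455, 0.239, 0.1763]
ee_rot: [2.352, -0.004, 1.712]
wrist_force: [0.2, 0.0, -0.2]
width: 0.0263
```

```bash
python3 grab.py g16 scene top; python3 -c "
from st import *
D=pickle.load(open('g16.pkl','rb'));d0=pickle.load(open('s0.pkl','rb'))
report(D['o'])
a=cv2.resize(D['scene']['color'][190:290,290:410,::-1],None,fx=6,fy=6,interpolation=cv2.INTER_CUBIC)
cv2.imwrite('pics/g16_o.png',a)
A=d0['top']['color'][160:310,260:430,::-1];B=D['top']['color'][160:310,260:430,::-1]
cv2.imwrite('pics/g16_t.png',cv2.resize(np.hstack([A,B]),None,fx=2.35,fy=2.35,interpolation=cv2.INTER_CUBIC))
"
```

```text
27.05 [0.4549892  0.23902952 0.17627737] [ 2.35249494 -0.00368034  1.71245242] 0.026270054866171448 [ 0.18987333  0.00230417 -0.24159249]
t 27.05 w 0.0263 F [ 0.2  0.  -0.2]
lean 45.2 toolx in feed [0.001 1.    0.004]
TCP [ 23.8 179.5 176.3] tip [  3.3 179.4 196.7] front [  8.9 179.4 202.4] rear [ -2.4 179.4 191. ] bodyfront [-18.6 179.2 271.2]
```

View pics/g16_o.png

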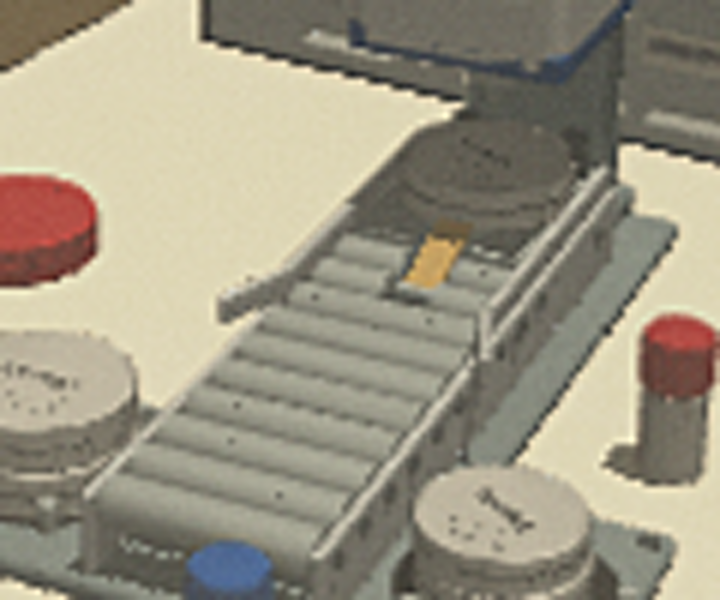

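View pics/g16_t.png

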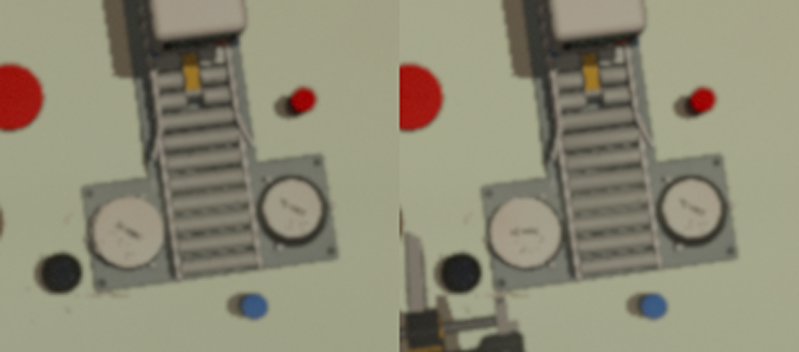

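The catch nose is at scene px (366,227), the same as at the start, so it is up. The other blocks, the loupe and both vials appear unmoved against the first top view. Handing in.

```bash
python3 -c "
from bench import *
print(close_job()); print(get_obs()['time'])"
```

```text
the job is handed in; nothing more can be done
None
the job is handed in; nothing more can be done
```

I slid the top large block off the left stack onto the rollers, pushed it in under the head until it was home, and handed the job in at about 27 s. I gripped it and carried it sideways at its own height, released it in line with the channel, then pushed it with both fingers leaned 45° and straddling the catch.

**Last checks:**
- **Against the pins:** the push force rose to 8.6 N and the block went no further. The overlay puts it about 1–1.5 mm from my computed bay point, within my feed-fit error.
- **Catch:** it shows at the block's rim in the wrist view, and its nose is at the same scene pixel as at the start, about (366,227).
- **Other objects:** the other blocks, the loupe and both vials look unmoved against the first top view. I compared these by eye and did not measure them.
- **Tester head:** the gripper's body stayed about 11 mm clear of it by calculation, and I saw no sign of contact.
- **Arm:** it is clear of everything.

**One disagreement:** the real fingertips sat about 29 mm behind the reported TCP. Two cameras agreed on this, and I corrected for it before gripping.

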